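# Load a lens into the drilling jig and close it

## Task

Load the lens drilling jig: lay the round lens blank from the rubber mat flat in the jig's nest between its four small pins. Then take the drill plate off its dock - its back edge is caught under the keeper, so raise its front edge over the lip and draw it out - and lower it level over the jig's two guide pins until it sits fully down on their shoulders. Finally swing the clamp all the way round so that its nose stands over the plate, and let everything go.

Things in the scene. Friction and masses are not known exactly. Their poses are not given: they have to be found in the camera images.
- jig: Lens drilling jig screwed to the bench: dark steel base 150 x 150 x 12 mm with a lens nest, two guide pins and a swing clamp. Origin on the bench under the nest's centre; z up, +x to the jig's back (the clamp's side), y to its left. The base runs from x = -67 to +83 mm. The clamp's upright post stands at x = 66, y = -45 mm.
- jig_nest (a point): Centre of the top of the lens nest, a rubber pad 42 mm wide, 24 mm above the bench; axes as the jig's. Around it, at x = +-22, y = +-22 mm, stand four brass pins 6 mm thick, tapered at the tip, 30 mm above the bench: a 53 mm disc fits between them with 1.5 mm to spare all round. Fingers have free room in the gaps to jig -x and +x, 38 mm wide between the pins.
- guide_left (a point): Tip of the guide pin at jig y = +54 mm, 61 mm above the bench. Both guide pins are steel, 10 mm thick, tapered over their last 6 mm, and stand on 22 mm wide round shoulders, whose tops (33 mm above the bench) carry the plate.
- guide_right (a point): Tip of the other guide pin, at jig y = -54 mm, alike.
- jig_seat (a point): Point above the nest, 77 mm over the bench, where the centre of the drill plate's handle bar (point plate_grip) lies when the plate is fully down on both shoulders; axes as the jig's. The plate may sit either way round (half a turn).
- clamp (a joint): Swing clamp's angle about its post: 0 = open, knob end to jig -y, nose to jig +y, clear of the plate. Grows counter-clockwise seen from above to its stop at 1.57 = closed: knob end to jig +x, nose to jig -x over the plate's back edge, 2 mm above a seated plate. Starts between -0.45 and 0.1. Light friction (about 1 N at the knob); stays where it is left.
- clamp_knob (a point): Middle of the clamp's upright round black knob, 14 mm thick, 31 mm high, 72 mm above the bench, 50 mm from the clamp's post. It is fixed to the arm and turns with it. The arm below it is 10 mm wide, its top 52 mm above the bench.
- dock: Grey-green sheet-steel parking bracket for the drill plate, screwed to the bench: base 132 (x) x 154 (y) mm, floor 8 mm above the bench. Origin on the bench under its centre; z up, +x to its back. The keeper at the back stops the plate from being lifted straight up, the lip in front from being drawn forwards. Low cheeks at y = +-71 mm, 6 mm above the floor.
- dock_keeper (a point): Front edge of the keeper, at its underside: 34 mm behind the dock's middle, 15 mm above its floor. The keeper reaches 14 mm over the plate's back edge; the wall behind is at dock x = 51 mm, its top 27 mm above the bench. With its back edge down, the plate can be tilted up to about 0.4 rad there.
- dock_lip (a point): Middle of the lip's top edge, 18 mm above the dock's floor, 26 mm above the bench; the lip is 4 mm thick, its inner face at dock x = -50 mm. Raise the plate's front edge over it (tilt about 0.2 to 0.3 rad about the back edge), then draw the plate forwards (dock -x) by more than 20 mm and up.
- plate_grip (a point): Centre of the bar of the drill plate's bridge handle: 12 mm thick (plate x), 52 mm long (plate y), 14 mm high; grip it across its 12 mm. Plate: aluminium, 96 (x) x 136 (y) x 8 mm, rounded edges, about 0.36 kg, centred under the handle, its underside 44 mm and top 36 mm below this point. At the start it lies flat on the dock's floor, axes along the dock's, within 2 mm of its middle.
- plate_hole (a point): Centre, at the plate's underside, of its guide hole at plate y = +54 mm (x = 0); the other is at y = -54 mm. Both go through, 12.5 mm wide, with steel bushes 7 mm proud of the top.
- lens_center (a point): Centre, half-way up, of the round clear lens blank, 53 mm wide and 7 mm thick; it lies on the mat, its underside 8 mm above the bench. Grasp it across its rim.
- mat: Dark rubber mat 130 x 130 x 8 mm on the bench, on which the lens blank lies. Origin at the centre of its underside.
Not all that is in view belongs to the job. Leave any purple look-alike of the part that bears lens_center alone.

How it is judged:
By the outcome, as a careful person would: the job done as asked, in the order asked, and still so for the second after the job is handed in, with the robot touching nothing.
It also fails if it takes over 64 s, if anything falls off the work surface, if the arm or the gripper's body presses on something with over 40 N, if the wrist force passes 120 N, or if a joint passes its speed limit or range.

## Robot

A 7-joint arm with a two-finger parallel gripper is mounted at the origin on a cart in front of the work surface, level with it; the furniture and walls round the work are solid. World frame = base frame: x ahead of the robot, y to its left, z up, the work surface at z = 0. Lengths are in m, angles in rad, forces in N, time in s.
With the tool pointing down it reaches from about 0.425 to 0.925 m from the base axis. Payload 6.8 kg.
Tool frame: the origin (TCP) lies at the very end of the fingers, on their centre line; the grasp point (between the pads) lies 19 mm behind it; y points along the fingers, x is the direction in which the jaws open and shut, and the axes are right-handed (so a half turn about y gives the same grasp; the last joint's range is limited). The gripper opens to 85 mm and grips with 20 to 120 N. Pads are 22 mm wide; open, the fingers measure 114 mm over their backs; the gripper's body (76 mm by 85 mm) begins 54 mm behind the grasp point. The pads swing forward as they close: fully open they stand 13 mm farther back than shut.
Start: joints at [-1.266, 0.477, 0.022, 1.555, -0.011, 1.109, -0.083], TCP at [0.271, 0.618, 0.231] pointing down, gripper open.
Joint ranges: [-2.96, 2.96], [-0.34, 2.1], [-1.41, 1.46], [0.24, 2.44], [-1.37, 4.51], [0.17, 1.92], [-2.96, 2.96]. Speed limits (rad/s): [2.39, 2.39, 3.14, 3.14, 3.14, 3.14, 3.14].

## Interface

Orientations are given as a rotation vector (axis times angle).
In Python, from bench import r, imaging gives the robot as it stands.
- The arm moves only by the shell command python3 -m jog 'ROWS' [FORCE]. ROWS is text: rows parted by semicolons, each of 7 numbers parted by spaces: the turn, a rotation vector about the tool's x, y, z in degrees, then the shift along the tool's x, y, z in mm, then the opening, from 0 (shut) to 1 (fully open). A call has exactly 5 rows; each row shifts and turns the commanded pose from where the row before left it, along the tool's axes as they then stand; what a row does not reach is not made up. A row lasts 1/12 s, in which the tool goes at most 41.7 mm and 7.16 degrees, less where a joint would pass 70% of its speed; a pose out of reach is approached as far as the arm can. A call with a gripper value outside its range is refused whole. The fingers move at their own pace and stop on an object; FORCE is the grip in N (left out, the last holds). Time passes only in rows, so rows that do not move let the fingers close, or fill a call up. It gives the time, the measured TCP pose, the force and the opening at its end, in the units of the state.
- r.get_obs(): the state, without advancing time (a new reading comes with each control period).
- imaging.grab_frame(name): name is "scene" or "top" or "wrist"; returns a dict with "color" (480x640x3 uint8, red, green, blue), "z_map" (480x640 float32, m along the optical axis (not along the pixel's ray), 0 where there is no reading), "fx", "fy", "cx", "cy" (pixels), "world_to_cam" (4x4, takes a point from world to camera coordinates); the wrist camera has in their place "hand_eye" (4x4, takes a point from camera to tool coordinates, whose origin is the TCP and whose axes are the tool frame's). Camera axes: x right, y up, looking along -z (the intrinsics and any distortion apply to the point x, -y, -z); pixel columns grow to the right and rows downward; lengths in m; the calibration is good to about 2 mm. A picture is of the moment at which its call begins: read the wrist's pose just before it.
- r.hand_in(): hands the job in, once; it reports no verdict.
The state is a dict: "clock": time; "joints": joint angles; "qvel": joint speeds; "tau": joint torques, N m; "tcp_pos": TCP position; "orientation": TCP orientation; "contact_force": force on the tool from outside, world axes, zero at the start; "moment": the same for the moment, N m; "grip_width": finger opening in m.
Only numpy, scipy, OpenCV 4.12 (cv2) and the standard library are available. Lean on these libraries where they do the work, as an engineer would, in place of code of your own. Each camera call takes 0.05 s, during which the arm holds its last target.

## Working session

There is one attempt and no reset: what is moved stays moved. The work goes in short steps, Python scripts to look and compute and a shell command to move; the robot and the scene stay as the last step left them, time stands still between calls to the robot, and variables do not carry over. Pictures are saved under pics/ and viewed, and the job is handed in when it is done.

```bash
ls; mkdir -p pics
python3 - <<'E'
from bench import r, imaging
import cv2,numpy as np
o=r.get_obs()
for k,v in o.items(): print(k,np.round(v,4))
for n in ("scene","top","wrist"):
    f=imaging.grab_frame(n)
    cv2.imwrite(f"pics/{n}0.png",f["color"][:,:,::-1])
    np.savez(f"pics/{n}0.npz",**f)
    print(n,{k:(np.round(v,4).tolist() if k not in("color","z_map") else v.shape) for k,v in f.items()})
E
```

```text
pics
clock 0.0
joints [-1.2661  0.4778  0.0223  1.5564 -0.0115  1.1093 -0.0831]
qvel [ 0.0007  0.0006 -0.0011 -0.0011  0.0009 -0.0016 -0.0008]
tau [ 1.00000e-04 -5.96454e+01  1.60830e+00 -2.81201e+01  1.26000e-02
  9.30000e-03  0.00000e+00]
tcp_pos [0.2705 0.6178 0.2303]
orientation [-1.3777 -0.899   0.9014]
contact_force [-0.4375  0.8747 -0.3251]
moment [-0.0597  0.0125 -0.0476]
grip_width 0.0854
scene {'color': (480, 640, 3), 'z_map': (480, 640), 'fx': 526.399, 'fy': 526.399, 'cx': 321.9861, 'cy': 234.6133, 'world_to_cam': [[0.526, -0.8504, -0.0137, -0.2895], [0.3405, 0.1958, 0.9196, -0.2406], [-0.7794, -0.4884, 0.3925, -0.921], [0.0, 0.0, 0.0, 1.0]]}
top {'color': (480, 640, 3), 'z_map': (480, 640), 'fx': 593.2361, 'fy': 593.2361, 'cx': 317.9088, 'cy': 240.1542, 'world_to_cam': [[0.0201, -0.9998, -0.0044, -0.0195], [0.9854, 0.0191, 0.1691, -0.5066], [-0.169, -0.0077, 0.9856, -1.1491], [0.0, 0.0, 0.0, 1.0]]}
wrist {'color': (480, 640, 3), 'z_map': (480, 640), 'fx': 421.2188, 'fy': 421.2188, 'cx': 321.8132, 'cy': 229.8004, 'hand_eye': [[1.0, -0.0005, 0.0002, -0.0005], [0.0004, 0.2799, -0.96, -0.1432], [0.0005, 0.96, 0.2799, 0.0702], [0.0, 0.0, 0.0, 1.0]]}
```

View pics/top0.png

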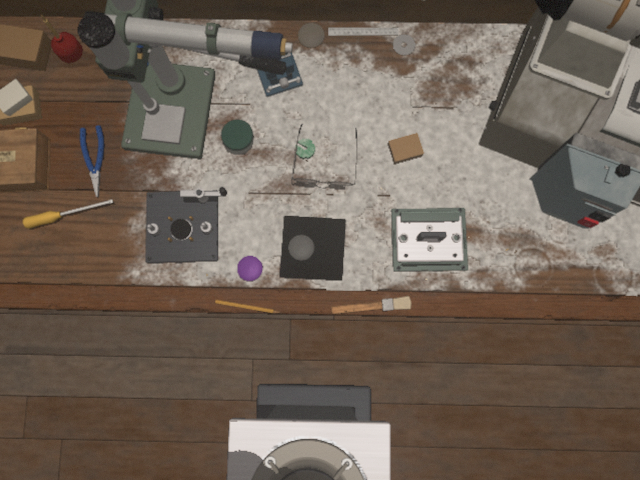

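View pics/scene0.png

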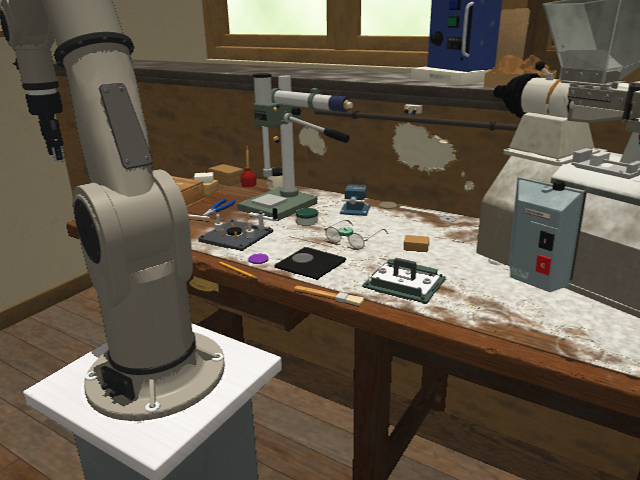

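View pics/wrist0.png

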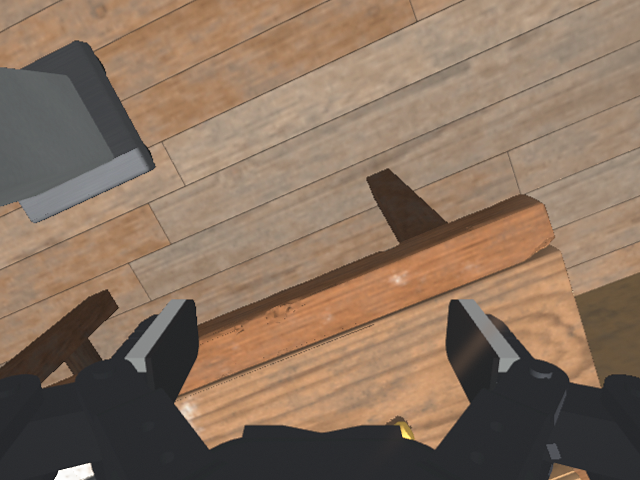

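```bash
cat > h.py <<'E'
import numpy as np,cv2
from scipy.spatial.transform import Rotation as R
from bench import r,imaging
def T(o):
    t=np.eye(4);t[:3,:3]=R.from_rotvec(o["orientation"]).as_matrix();t[:3,3]=o["tcp_pos"];return t
def grab(n,name=None):
    o=r.get_obs();f=imaging.grab_frame(n)
    f["c2w"]=T(o)@f["hand_eye"] if n=="wrist" else np.linalg.inv(f["world_to_cam"])
    if name: cv2.imwrite(f"pics/{name}.png",f["color"][:,:,::-1]); np.savez(f"pics/{name}.npz",**f)
    return f
def load(n):
    f=dict(np.load(f"pics/{n}.npz"))
    if "c2w" not in f: f["c2w"]=np.linalg.inv(f["world_to_cam"])
    return f
def ray(f,u,v):
    d=np.array([(u-f["cx"])/f["fx"],-(v-f["cy"])/f["fy"],-1.0])
    return f["c2w"][:3,3],f["c2w"][:3,:3]@d
def atz(f,u,v,z):
    p,d=ray(f,u,v);return p+d*(z-p[2])/d[2]
def dep(f,u,v):
    p,d=ray(f,u,v);return p+d*f["z_map"][int(round(v)),int(round(u))]
def proj(f,P):
    q=np.linalg.inv(f["c2w"])@np.append(P,1)
    return f["cx"]-f["fx"]*q[0]/q[2], f["cy"]+f["fy"]*q[1]/q[2]
def cloud(f):
    v,u=np.mgrid[:480,:640];z=f["z_map"]
    c=np.stack([(u-f["cx"])/f["fx"]*z,-(v-f["cy"])/f["fy"]*z,-z],-1)
    return c@f["c2w"][:3,:3].T+f["c2w"][:3,3]
def goto(pos,yaw=None,Rt=None):
    """print tool-frame shift mm + rotvec deg from current measured pose to target"""
    o=r.get_obs();t=T(o)
    if Rt is None:
        x=np.array([np.cos(yaw),np.sin(yaw),0]);y=np.array([0,0,-1.]);Rt=np.stack([x,y,np.cross(x,y)],1)
    d=t[:3,:3].T@(np.array(pos)-t[:3,3])*1000
    w=np.degrees(R.from_matrix(t[:3,:3].T@Rt).as_rotvec())
    d2=Rt.T@(np.array(pos)-t[:3,3])*1000
    print("rot deg",w.round(2),"shift in current axes",d.round(1),"in target axes",d2.round(1))
E
python3 - <<'E'
from h import *
f=load("top0")
for n,(u,v,z) in dict(lens=(302,247,.015),jig_nest=(181,229,.024),gl=(153,227,.061),gr=(206,227,.061),knob=(223,191,.072),post=(189,193,.05),grip=(430,237,.088),purple=(250,268,.007)).items():
    print(n,atz(f,u,v,z).round(4),dep(f,u,v).round(4))
print(T(r.get_obs()).round(3))
C=cloud(f)
im=cv2.resize(f["color"][170:300,120:480,::-1],None,fx=2.2,fy=2.2,interpolation=cv2.INTER_CUBIC);cv2.imwrite("pics/topcrop.png",im)
E
```

```text
lens [0.4968 0.0231 0.015 ] [0.4964 0.023  0.0177]
jig_nest [0.5279 0.2719 0.024 ] [0.528  0.2721 0.0234]
gl [0.524  0.3189 0.061 ] [0.5275 0.3243 0.0424]
gr [0.526  0.2134 0.061 ] [0.5295 0.2171 0.0426]
knob [0.5975 0.1811 0.072 ] [0.5943 0.1789 0.0845]
post [0.5976 0.2537 0.05  ] [0.597  0.2532 0.0524]
grip [ 0.5096 -0.2263  0.088 ] [ 0.5154 -0.2323  0.0555]
purple [0.4523 0.1292 0.007 ] [0.4523 0.1292 0.0071]
[[ 0.401 -0.    -0.916  0.271]
 [ 0.916 -0.001  0.401  0.618]
 [-0.001 -1.    -0.     0.231]
 [ 0.     0.     0.     1.   ]]
```

View pics/topcrop.png

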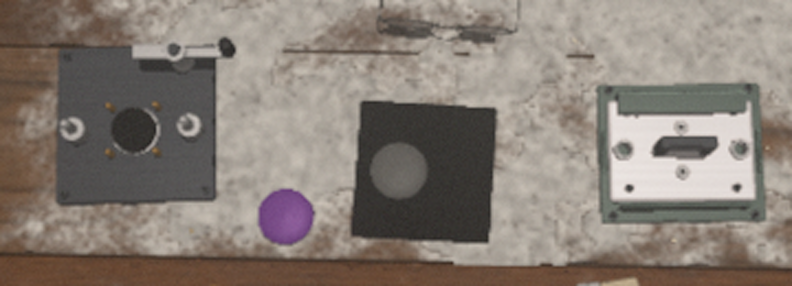

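Candidates for the lens (top picture): the clear disc on the mat at (302,247) and the purple disc at (250,268). The spectacle lenses at about (310,184) and the round green and grey lids at (237,136) and (312,35) are also disc-like. The crop shows a colourless disc lying on the dark mat, z≈0.015–0.018, so I choose that one. The jig is at (182,228) and the dock at (430,239).

```bash
cat >> h.py <<'E'
def plan(pos,yaw,n):
    """n rows: equal world shifts and equal yaw turn, from current pose (tool down)"""
    o=r.get_obs();t=T(o)
    x=np.array([np.cos(yaw),np.sin(yaw),0]);y=np.array([0,0,-1.]);Rt=np.stack([x,y,np.cross(x,y)],1)
    w=R.from_matrix(t[:3,:3].T@Rt).as_rotvec()/n
    d=(np.array(pos)-t[:3,3])/n*1000;Rc=t[:3,:3]
    for i in range(n):
        print(np.degrees(w).round(2),(Rc.T@d).round(1)); Rc=Rc@R.from_rotvec(w).as_matrix()
E
python3 - <<'E'
from h import *
plan([.53,.27,.19],.019,15)
E
```

```text
[ 0.    4.35 -0.  ] [-14.3   2.7 -25.1]
[ 0.    4.35 -0.  ] [-12.4   2.7 -26.2]
[ 0.    4.35 -0.  ] [-10.3   2.7 -27. ]
[ 0.    4.35 -0.  ] [ -8.3   2.7 -27.7]
[ 0.    4.35 -0.  ] [ -6.1   2.7 -28.3]
[ 0.    4.35 -0.  ] [ -4.    2.7 -28.7]
[ 0.    4.35 -0.  ] [ -1.8   2.7 -28.9]
[ 0.    4.35 -0.  ] [  0.4   2.7 -28.9]
[ 0.    4.35 -0.  ] [  2.6   2.7 -28.8]
[ 0.    4.35 -0.  ] [  4.8   2.7 -28.5]
[ 0.    4.35 -0.  ] [  6.9   2.7 -28.1]
[ 0.    4.35 -0.  ] [  9.    2.7 -27.5]
[ 0.    4.35 -0.  ] [ 11.1   2.7 -26.7]
[ 0.    4.35 -0.  ] [ 13.1   2.7 -25.8]
[ 0.    4.35 -0.  ] [ 15.    2.7 -24.7]
```

```bash
python3 -m jog '0 4.35 0 -14.3 2.7 -25.1 1;0 4.35 0 -12.4 2.7 -26.2 1;0 4.35 0 -10.3 2.7 -27 1;0 4.35 0 -8.3 2.7 -27.7 1;0 4.35 0 -6.1 2.7 -28.3 1'; python3 -m jog '0 4.35 0 -4 2.7 -28.7 1;0 4.35 0 -1.8 2.7 -28.9 1;0 4.35 0 0.4 2.7 -28.9 1;0 4.35 0 2.6 2.7 -28.8 1;0 4.35 0 4.8 2.7 -28.5 1'; python3 -m jog '0 4.35 0 6.9 2.7 -28.1 1;0 4.35 0 9 2.7 -27.5 1;0 4.35 0 11.1 2.7 -26.7 1;0 4.35 0 13.1 2.7 -25.8 1;0 4.35 0 15 2.7 -24.7 1'; python3 -m jog '0 0 0 0 0 0 1;0 0 0 0 0 0 1;0 0 0 0 0 0 1;0 0 0 0 0 0 1;0 0 0 0 0 0 1'
python3 - <<'E'
from h import *
f=grab("wrist","w1"); print(T(r.get_obs()).round(4), r.get_obs()["joints"],r.get_obs()["contact_force"])
E
```

```text
clock: 0.57
tcp_pos: [0.3578, 0.501, 0.2174]
orientation: [-1.485, -0.605, 0.606]
contact_force: [0.7, 0.1, -0.4]
grip_width: 0.0853
clock: 0.98
tcp_pos: [0.4442, 0.385, 0.204]
orientation: [-1.549, -0.31, 0.31]
contact_force: [-0.0, 0.8, 0.4]
grip_width: 0.0854
clock: 1.4
tcp_pos: [0.5306, 0.2691, 0.1905]
orientation: [-1.571, -0.012, 0.012]
contact_force: [0.1, 0.3, -0.1]
grip_width: 0.0854
clock: 1.82
tcp_pos: [0.5293, 0.2718, 0.1908]
orientation: [-1.57, -0.017, 0.018]
contact_force: [-0.1, -0.1, 0.4]
grip_width: 0.0852
[[ 9.998e-01 -3.000e-04 -2.150e-02  5.294e-01]
 [ 2.150e-02  5.000e-04  9.998e-01  2.716e-01]
 [-3.000e-04 -1.000e+00  5.000e-04  1.908e-01]
 [ 0.000e+00  0.000e+00  0.000e+00  1.000e+00]] [-0.860135    0.40207178  0.36582312  1.81378159 -0.17279305  0.95691563
 -0.39949528] [ 0.26290588  0.59606483 -0.39650271]
```

View pics/w1.png

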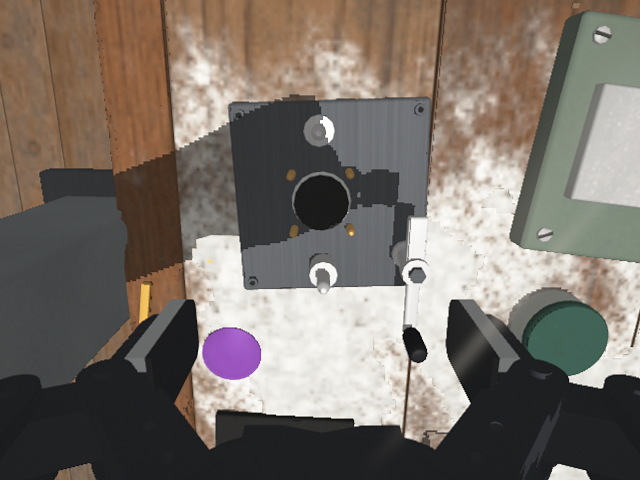

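Run:
```python
from h import *
f=load("w1")
im=cv2.resize(f["color"][85:375,220:440,::-1],None,fx=2.5,fy=2.05,interpolation=cv2.INTER_CUBIC)
im=cv2.resize(f["color"][90:290,220:440,::-1],None,fx=3,fy=3,interpolation=cv2.INTER_CUBIC)
cv2.imwrite("pics/w1c.png",im)
# brass mask
hsv=cv2.cvtColor(f["color"],cv2.COLOR_RGB2HSV)
m=((hsv[...,0]>10)&(hsv[...,0]<28)&(hsv[...,1]>110)).astype(np.uint8); m[:150]=0;m[250:]=0;m[:,:270]=0;m[:,370:]=0
n,l,s,c=cv2.connectedComponentsWithStats(m)
for i in range(1,n):
    if s[i,4]>5: print(s[i],c[i].round(1),atz(f,*c[i],.028).round(4),dep(f,*c[i]).round(4))
C=cloud(f)
# nest pad depth region z .02-.027
sel=(np.abs(C[...,2]-.024)<.003)&(np.hypot(C[...,0]-.529,C[...,1]-.272)<.035)
print("pad",sel.sum(),C[sel].mean(0))
```

```text
[345 168   9  11  70] [349.3 172.9] [0.5493 0.2965 0.028 ] [0.5492 0.2968 0.0302]
[286 170  10  10  69] [290.6 174.6] [0.5066 0.2943 0.028 ] [0.5068 0.2947 0.0306]
[290 225   8  13  79] [293.5 230.8] [0.5088 0.2517 0.028 ] [0.5089 0.2521 0.0295]
[346 224   9  12  76] [349.9 229.4] [0.5515 0.2537 0.028 ] [0.5514 0.2542 0.0296]
pad 2384 [0.52890337 0.27317406 0.02451915]
```

View pics/w1c.png

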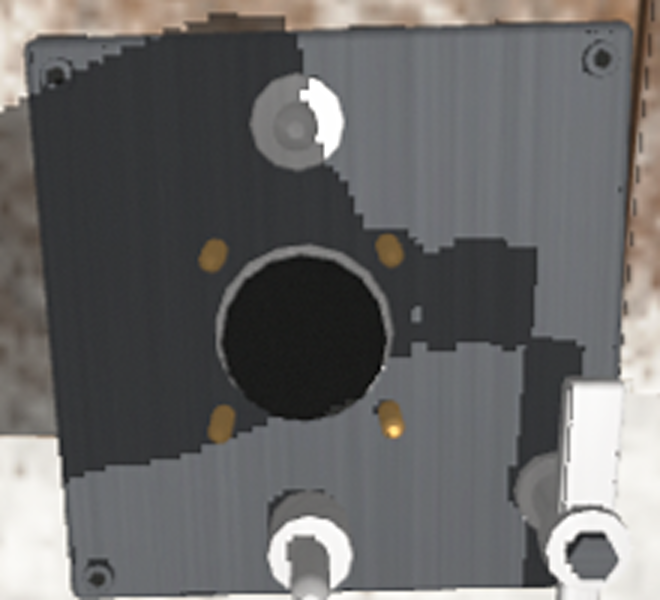

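Run:
```python
from h import *
f=load("w1")
a=atz(f,319,130.5,.033);b=atz(f,323,274,.033);print(a,b,(a+b)/2,np.linalg.norm(a-b),np.arctan2(-(a-b)[0],(a-b)[1]))
k=atz(f,413,339,.085);p=atz(f,417.5,271,.058);print("knob",k,"post",p,np.linalg.norm(k-p)); print(dep(f,411,333),dep(f,417,271),dep(f,416,225))
plan([.495,.023,.13],.051,6)
```

```text
[0.52666049 0.32635563 0.033     ] [0.53192904 0.21909623 0.033     ] [0.52929476 0.27272593 0.033     ] 0.1073887165280377 0.04908022322818837
knob [0.59227364 0.19517305 0.085     ] post [0.5979246 0.2330391 0.058    ] 0.046848379876139205
[0.59584339 0.1875971  0.0639682 ] [0.59651835 0.23468799 0.06219989] [0.59514411 0.26521668 0.05332055]
[-0.   -0.28 -0.  ] [ -6.6  10.1 -41.3]
[-0.   -0.28 -0.  ] [ -6.8  10.1 -41.3]
[-0.   -0.28 -0.  ] [ -7.   10.1 -41.2]
[-0.   -0.28 -0.  ] [ -7.2  10.1 -41.2]
[-0.   -0.28 -0.  ] [ -7.4  10.1 -41.2]
[-0.   -0.28 -0.  ] [ -7.6  10.1 -41.1]
```

```bash
python3 -m jog '0 -0.17 0 -4.2 6.1 -24.7 1;0 -0.17 0 -4.2 6.1 -24.7 1;0 -0.17 0 -4.2 6.1 -24.7 1;0 -0.17 0 -4.2 6.1 -24.7 1;0 -0.17 0 -4.2 6.1 -24.7 1';python3 -m jog '0 -0.17 0 -4.2 6.1 -24.7 1;0 -0.17 0 -4.2 6.1 -24.7 1;0 -0.17 0 -4.2 6.1 -24.7 0.8;0 -0.17 0 -4.2 6.1 -24.7 0.8;0 -0.17 0 -4.2 6.1 -24.7 0.8';python3 -m jog '0 0 0 0 0 0 0.8;0 0 0 0 0 0 0.8;0 0 0 0 0 0 0.8;0 0 0 0 0 0 0.8;0 0 0 0 0 0 0.8'
python3 - <<'E'
from h import *
f=grab("wrist","w2"); print(T(r.get_obs()).round(4), r.get_obs()["contact_force"])
E
```

```text
clock: 2.28
tcp_pos: [0.5117, 0.1461, 0.1602]
orientation: [-1.57, -0.028, 0.028]
contact_force: [0.4, -0.8, -0.5]
grip_width: 0.0856
clock: 2.7
tcp_pos: [0.4959, 0.0219, 0.1297]
orientation: [-1.57, -0.04, 0.04]
contact_force: [0.7, 0.6, -0.4]
grip_width: 0.0686
clock: 3.12
tcp_pos: [0.4965, 0.0236, 0.13]
orientation: [-1.57, -0.041, 0.04]
contact_force: [-0.2, -0.9, -0.6]
grip_width: 0.0685
[[ 9.987e-01  5.000e-04 -5.090e-02  4.965e-01]
 [ 5.090e-02  4.000e-04  9.987e-01  2.340e-02]
 [ 5.000e-04 -1.000e+00  4.000e-04  1.300e-01]
 [ 0.000e+00  0.000e+00  0.000e+00  1.000e+00]] [ 0.02915765 -0.00329319 -1.07688119]
```

View pics/w2.png

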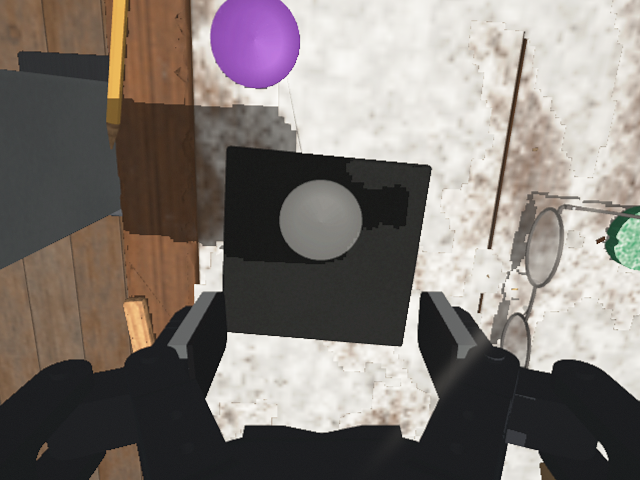

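The clear lens lies on the mat, centred near (321,220). The purple disc at (255,40) is the look-alike.

Run:
```python
from h import *
f=load("w2")
hsv=cv2.cvtColor(f["color"],cv2.COLOR_RGB2HSV)
m=((hsv[...,2]>80)).astype(np.uint8);m[:165]=0;m[275:]=0;m[:,:260]=0;m[:,380:]=0
n,l,s,c=cv2.connectedComponentsWithStats(m);i=1+np.argmax(s[1:,4]);print(s[i],c[i])
cn=max(cv2.findContours((l==i).astype(np.uint8),0,1)[0],key=len)
P=np.array([atz(f,u,v,.015)[:2] for (u,v) in cn[:,0]])
print(P.min(0),P.max(0),(P.min(0)+P.max(0))/2,P.max(0)-P.min(0),dep(f,*c[i]))
C=cloud(f);cc=C[l==i];print(np.median(cc,0),"mat",dep(f,260,290))
import math
ctr=(P.min(0)+P.max(0))/2
goto([ctr[0],ctr[1],.03],.051)
```

```text
[ 280  180   82   80 5189] [320.40007709 219.54365003]
[ 0.47045968 -0.00143317] [0.52215046 0.05068145] [0.49630507 0.02462414] [0.05169078 0.05211462] [0.49616154 0.02541245 0.01543358]
[0.49608779 0.02522562 0.0143427 ] mat [ 0.4575513  -0.02831114  0.00830321]
rot deg [-0.02 -0.    0.03] shift in current axes [ -0.1 100.    1.2] in target axes [ -0.1 100.    1.2]
```

```bash
python3 -m jog '0 0 0 0 25 0.4 0.8;0 0 0 0 25 0.4 0.8;0 0 0 0 25 0.4 0.8;0 0 0 0 25 0 0.8;0 0 0 0 0 0 0.8'; python3 -m jog '0 0 0 0 6 0 0.8;0 0 0 0 6 0 0.8;0 0 0 0 6 0 0.8;0 0 0 0 5 0 0.8;0 0 0 0 0 0 0.8';python3 - <<'E'
from h import *
f=grab("wrist","w3"); print(T(r.get_obs()).round(4), r.get_obs()["contact_force"])
E
```

```text
clock: 3.58
tcp_pos: [0.4933, 0.0239, 0.0263]
orientation: [-1.571, -0.035, 0.045]
contact_force: [-0.9, -0.2, -1.0]
grip_width: 0.0682
clock: 4.0
tcp_pos: [0.496, 0.0235, 0.0066]
orientation: [-1.57, -0.038, 0.039]
contact_force: [0.1, -0.1, -0.1]
grip_width: 0.0681
[[ 9.988e-01  0.000e+00 -4.880e-02  4.961e-01]
 [ 4.880e-02  1.000e-04  9.988e-01  2.340e-02]
 [ 0.000e+00 -1.000e+00  1.000e-04  6.900e-03]
 [ 0.000e+00  0.000e+00  0.000e+00  1.000e+00]] [-0.14141393 -0.23749992  0.21340919]
```

View pics/w3.png

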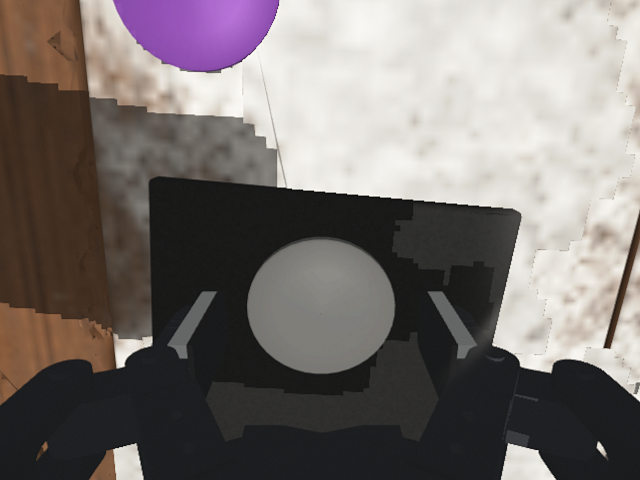

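Run:
```python
from h import *
f=load("w3")
Ti=np.linalg.inv(T(r.get_obs()))
tl=lambda P:((Ti@np.append(P,1))[:3]*1000).round(1)
for z in (.0135,.015): 
  for p in ((321,305),(247,305),(395,305)): print(z,tl(atz(f,*p,z)))
for p in((210,295),(180,350),(200,295),(436,295),(465,350),(320,305)): print(p,tl(dep(f,*p)),dep(f,*p))
```

```text
0.0135 [ 0.2 -6.6  2.7]
0.0135 [-26.1  -6.6   2.7]
0.0135 [26.5 -6.6  2.7]
0.015 [ 0.2 -8.1  3.4]
0.015 [-25.8  -8.1   3.4]
0.015 [26.2 -8.1  3.4]
(210, 295) [-36.7 -14.5  10.2] [0.45893016 0.03184354 0.02142868]
(180, 350) [-36.8 -45.6   9. ] [0.45893311 0.03061334 0.05248608]
(200, 295) [-39.9 -14.9  10.4] [0.45570227 0.03182955 0.021739  ]
(436, 295) [ 38.3 -14.9  10.4] [0.53383926 0.03568956 0.02175682]
(465, 350) [ 37.9 -45.9   9.2] [0.53349929 0.03445404 0.05275612]
(320, 305) [-0.2 -8.6  3.6] [0.49573361 0.02703269 0.01544365]
```

Run:
```python
from h import *
f=load("w3")
Ti=np.linalg.inv(T(r.get_obs()))
C=cloud(f);L=(C-Ti[:3,:3].T@(-Ti[:3,3]))@Ti[:3,:3].T*1000
for sgn in(-1,1):
  m=(sgn*L[...,0]>29)&(np.abs(L[...,0])<48)&(np.abs(L[...,2])<14)&(C[...,2]>.0105)&(C[...,2]<.06)
  ys=L[m][:,1];print(m.sum(),np.percentile(ys,[90,95,99,100]).round(1)); 
  t=L[m&(L[...,1]>np.percentile(ys,98))];print(t.mean(0),t.min(0),t.max(0))
im=cv2.resize(f["color"][230:400,150:490,::-1],None,fx=2.3,fy=2.3);cv2.imwrite("pics/w3c.png",im)
```

```text
4730 [-15.8 -12.7  -8.9  -7. ]
[-33.89200018  -8.87037875  -0.32425678] [-36.19924152 -10.18512902 -10.5372938 ] [-33.57702886  -7.02520774   9.60865581]
4676 [-15.9 -12.7  -9.   -3.7]
[34.60000213 -8.78787784 -0.59544434] [ 32.74264493 -10.11211632 -10.44685808] [38.03680908 -3.68963013 13.50135032]
```

View pics/w3c.png

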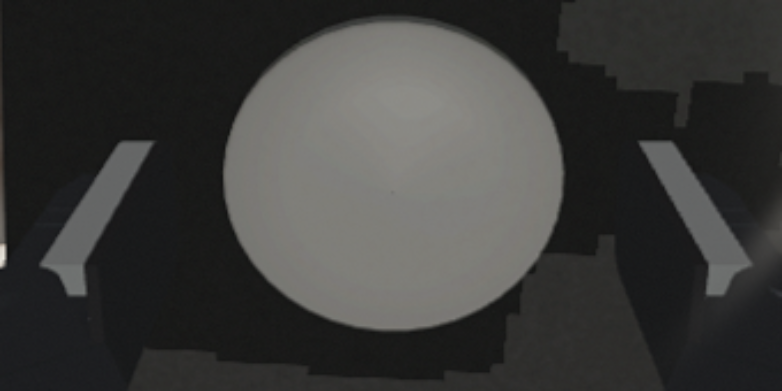

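```bash
python3 -m jog '0 0 0 0 0 1.5 0.8;0 0 0 0 1 1.5 0.8;0 0 0 0 0 0 0.8;0 0 0 0 0 0 0.5;0 0 0 0 0 0 0.5' 30; python3 -m jog '0 0 0 0 0 0 0.5;0 0 0 0 0 0 0.5;0 0 0 0 0 0 0.5;0 0 0 0 0 0 0.5;0 0 0 0 0 0 0.5';python3 - <<'E'
from h import *
f=grab("wrist","w4"); print(T(r.get_obs()).round(4), r.get_obs()["contact_force"])
Ti=np.linalg.inv(T(r.get_obs()))
C=cloud(f);L=(C-Ti[:3,:3].T@(-Ti[:3,3]))@Ti[:3,:3].T*1000
for sgn in(-1,1):
  m=(sgn*L[...,0]>26.9)&(np.abs(L[...,0])<40)&(np.abs(L[...,2])<14)&(C[...,2]>.0095)&(C[...,2]<.06)
  ys=L[m][:,1];print(m.sum(),np.percentile(ys,[90,95,99,100]).round(1)); 
E
```

```text
clock: 4.47
tcp_pos: [0.4961, 0.0265, 0.0063]
orientation: [-1.57, -0.039, 0.038]
contact_force: [-1.8, -0.3, 7.0]
grip_width: 0.0515
clock: 4.88
tcp_pos: [0.4961, 0.0265, 0.0063]
orientation: [-1.57, -0.039, 0.038]
contact_force: [-2.2, 1.2, 6.1]
grip_width: 0.0513
[[ 9.988e-01  2.000e-04 -4.890e-02  4.961e-01]
 [ 4.890e-02  5.000e-04  9.988e-01  2.650e-02]
 [ 3.000e-04 -1.000e+00  5.000e-04  6.300e-03]
 [ 0.000e+00  0.000e+00  0.000e+00  1.000e+00]] [-1.84472069 -0.11859278  7.10476104]
2511 [-16.  -12.3  -3.9  -3.2]
2842 [-15.8 -12.   -3.5  -3.2]
```

View pics/w4.png

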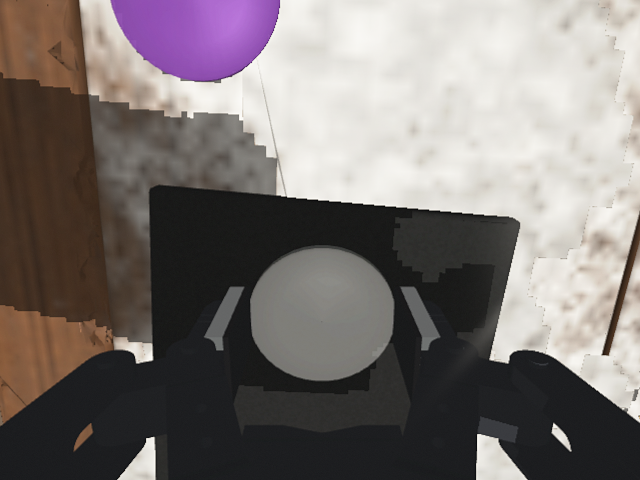

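Run:
```python
from h import *
f=load("w4");t=T(r.get_obs())
for p in((-26.5,-5,0),(26.5,-5,0),(-26.5,-3.3,11),(-26.5,-3.3,-11),(0,-8.7,26.5),(0,-8.7,-26.5)):
    print(p,np.round(proj(f,(t@np.append(np.array(p)/1000,1))[:3]),1))
Ti=np.linalg.inv(t);tl=lambda P:((Ti@np.append(P,1))[:3]*1000).round(1)
for p in((250,315),(394,315),(322,247),(322,380)):print(tl(atz(f,*p,.015)))
```

```text
(-26.5, -5, 0) [247. 309.]
(26.5, -5, 0) [393.6 309. ]
(-26.5, -3.3, 11) [246.3 278.9]
(-26.5, -3.3, -11) [249.2 333.7]
(0, -8.7, 26.5) [320.2 242.4]
(0, -8.7, -26.5) [320.3 378.5]
[-24.8  -8.7  -0.5]
[26.1 -8.7 -0.5]
[ 0.6 -8.7 24.9]
[  0.6  -8.7 -27.2]
```

```bash
python3 -m jog '0 0 0 0 -3 0 0.5;0 0 0 0 -8 0 0.5;0 0 0 0 -20 0 0.5;0 0 0 0 -20 0 0.5;0 0 0 0 -10 0 0.5'
python3 - <<'E'
from h import *
f=grab("wrist","w5"); print(T(r.get_obs()).round(4), r.get_obs()["contact_force"],r.get_obs()["grip_width"])
E
```

```text
clock: 5.35
tcp_pos: [0.4969, 0.0262, 0.069]
orientation: [-1.57, -0.04, 0.036]
contact_force: [-0.1, 0.3, 0.6]
grip_width: 0.0513
[[ 9.988e-01  4.400e-03 -4.840e-02  4.977e-01]
 [ 4.840e-02  1.100e-03  9.988e-01  2.640e-02]
 [ 4.400e-03 -1.000e+00  9.000e-04  6.990e-02]
 [ 0.000e+00  0.000e+00  0.000e+00  1.000e+00]] [-0.12012259  0.02325079  0.69164249] 0.05061718724493713
```

View pics/w5.png

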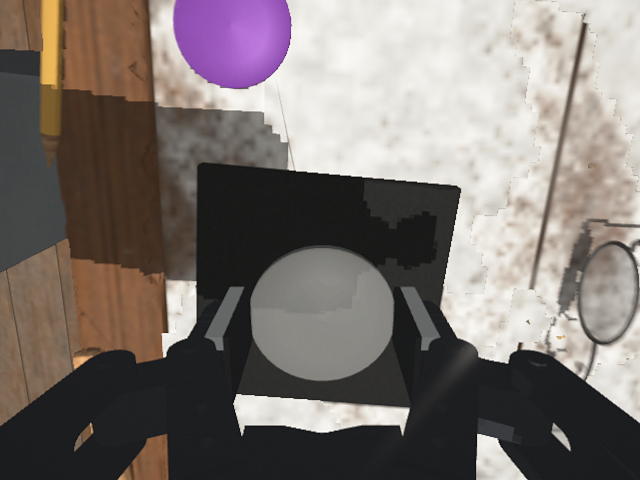

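Run:
```python
from h import *
plan([.5292,.2738,.10],.050,8)
```

```text
[-0.01 -0.01  0.03] [ 5.4 -3.7 30.7]
[-0.01 -0.01  0.03] [ 5.4 -3.7 30.7]
[-0.01 -0.01  0.03] [ 5.5 -3.7 30.7]
[-0.01 -0.01  0.03] [ 5.5 -3.7 30.7]
[-0.01 -0.01  0.03] [ 5.5 -3.7 30.7]
[-0.01 -0.01  0.03] [ 5.5 -3.7 30.7]
[-0.01 -0.01  0.03] [ 5.5 -3.7 30.7]
[-0.01 -0.01  0.03] [ 5.5 -3.8 30.7]
```

```bash
python3 -m jog '0 0 0 0 -15 6 0.5;0 0 0 5 -15 30 0.5;0 0 0 5 0 30 0.5;0 0 0 5 0 30 0.5;0 0 0 5 0 30 0.5';python3 -m jog '0 0 0 5 0 30 0.5;0 0 0 5 0 30 0.5;0 0 0 5 0 30 0.5;0 0 0 5 0 20 0.5;0 0 0 3.7 0 10 0.5';python3 -m jog '0 0 0 0 0 0 0.5;0 0 0 0 0 0 0.5;0 0 0 0 0 0 0.5;0 0 0 0 0 0 0.5;0 0 0 0 0 0 0.5';python3 - <<'E'
from h import *
f=grab("wrist","w6"); print(T(r.get_obs()).round(4), r.get_obs()["contact_force"],r.get_obs()["grip_width"])
goto([.5292,.2738,.06],.05)
E
```

```text
clock: 5.82
tcp_pos: [0.5097, 0.1546, 0.0968]
orientation: [-1.57, -0.038, 0.038]
contact_force: [0.3, -0.2, -0.5]
grip_width: 0.0513
clock: 6.23
tcp_pos: [0.5268, 0.2782, 0.0961]
orientation: [-1.569, -0.042, 0.042]
contact_force: [0.7, 0.0, -0.6]
grip_width: 0.0512
clock: 6.65
tcp_pos: [0.5277, 0.2724, 0.0969]
orientation: [-1.571, -0.036, 0.037]
contact_force: [-0.3, -0.2, -0.1]
grip_width: 0.0512
[[ 9.989e-01 -1.000e-04 -4.690e-02  5.277e-01]
 [ 4.690e-02 -2.000e-04  9.989e-01  2.728e-01]
 [-1.000e-04 -1.000e+00 -2.000e-04  9.690e-02]
 [ 0.000e+00  0.000e+00  0.000e+00  1.000e+00]] [-0.30401418 -0.26799139 -0.41828306] 0.05075769986945556
rot deg [ 0.01 -0.17 -0.01] shift in current axes [ 1.6 36.9  0.9] in target axes [ 1.6 36.9  0.9]
```

View pics/w6.png

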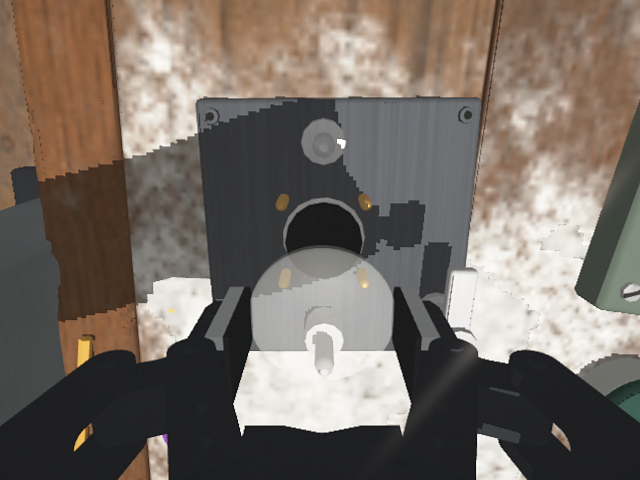

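Run:
```python
from h import *
f=load("w6");t=T(r.get_obs());Ti=np.linalg.inv(t);tl=lambda P:((Ti@np.append(P,1))[:3]*1000).round(1)
im=f["color"].astype(int)
m=((im[...,0]-im[...,2]>35)).astype(np.uint8); m[:185]=0;m[300:]=0;m[:,:265]=0;m[:,385:]=0
n,l,s,c=cv2.connectedComponentsWithStats(m);Q=[]
for i in range(1,n):
    if s[i,4]>25: print(s[i],c[i].round(1),tl(atz(f,*c[i],.028)),atz(f,*c[i],.028).round(4),dep(f,*c[i]).round(4));Q.append(atz(f,*c[i],.028))
print(np.mean(Q,0))
cv2.imwrite("pics/w6c.png",cv2.resize(f["color"][100:390,230:420,::-1],None,fx=2,fy=2,interpolation=cv2.INTER_CUBIC))
```

```text
[358 193  14  17 166] [364.4 201.5] [22.4 68.9 23.1] [0.549  0.2969 0.028 ] [0.5489 0.2972 0.0292]
[276 194  13  17 165] [282.  201.8] [-20.   68.9  22.9] [0.5067 0.2948 0.028 ] [0.5067 0.2949 0.0287]
[279 269  12  19 166] [284.5 278.2] [-19.7  68.9 -19.4] [0.5089 0.2525 0.028 ] [0.5147 0.2852 0.1049]
[357 269  12  19 169] [362.7 278.1] [ 22.7  68.9 -19.4] [0.5512 0.2545 0.028 ] [0.5418 0.2862 0.1042]
[0.52894293 0.27467639 0.028     ]
```

View pics/w6c.png

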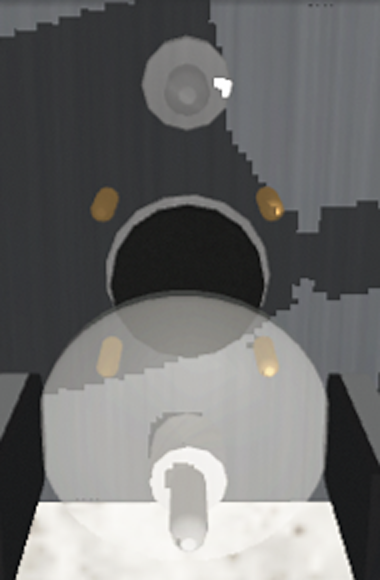

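Run:
```python
from h import *
f=load("w6");t=T(r.get_obs());Ti=np.linalg.inv(t);tl=lambda P:((Ti@np.append(P,1))[:3]*1000).round(1)
a=atz(f,323,141.5,.033);b=atz(f,324,341,.033);print(a,b,(a+b)/2,np.linalg.norm(a-b),np.arctan2(-(a-b)[0],(a-b)[1]))
for z in(.024,.0245):print("pad",atz(f,323.6,240.5,z),[tl(atz(f,*p,z)) for p in((285,240),(362.5,240),(323,202.5),(323,278.5))])
im=f["color"].astype(int)
m=((im[...,0]-im[...,2]>35)).astype(np.uint8); m[:185]=0;m[300:]=0;m[:,:265]=0;m[:,385:]=0
n,l,s,c=cv2.connectedComponentsWithStats(m)
print(np.mean([atz(f,*c[i],.026) for i in range(1,n) if s[i,4]>25],0))
# lens in hand at y=-8.7 top plane
for p in((251,315),(394,315),(322,246.5),(322,381)):
    q,d=ray(f,*p); z=t[2,3]+.0087; print(tl(q+d*(z-q[2])/d[2]))
```

```text
[0.52625248 0.3265622  0.033     ] [0.53199478 0.21807204 0.033     ] [0.52912363 0.27231712 0.033     ] 0.10864202520452386 0.0528799190740001
pad [0.52913329 0.27363331 0.024     ] [array([-19.3,  72.9,   1. ]), array([22.4, 72.9,  1. ]), array([ 1.2, 72.9, 21.7]), array([  1.2,  72.9, -21.3])]
pad [0.52912342 0.27379288 0.0245    ] [array([-19.2,  72.4,   1.2]), array([22.4, 72.4,  1.2]), array([ 1.1, 72.4, 21.8]), array([  1.2,  72.4, -21.1])]
[0.52898139 0.27403592 0.026     ]
[-24.5  -8.7  -0.8]
[26.  -8.7 -0.8]
[ 0.6 -8.7 24.7]
[  0.6  -8.7 -27.9]
```

```bash
python3 -m jog '0 -0.2 0 0.9 10 1.5 0.5;0 0 0 0 18 0 0.5;0 0 0 0 18 0 0.5;0 0 0 0 12 0 0.5;0 0 0 0 4 0 0.5';python3 -m jog '0 0 0 0 0 0 0.5;0 0 0 0 0 0 0.5;0 0 0 0 0 0 0.5;0 0 0 0 0 0 0.5;0 0 0 0 0 0 0.5';python3 - <<'E'
from h import *
f=grab("wrist","w7"); print(T(r.get_obs()).round(4), r.get_obs()["contact_force"],r.get_obs()["grip_width"])
cv2.imwrite("pics/w7c.png",cv2.resize(f["color"][220:400,200:440,::-1],None,fx=3.2,fy=3.2,interpolation=cv2.INTER_CUBIC))
E
```

```text
clock: 7.12
tcp_pos: [0.527, 0.2749, 0.0324]
orientation: [-1.572, -0.039, 0.044]
contact_force: [0.4, 0.3, 0.2]
grip_width: 0.0516
clock: 7.53
tcp_pos: [0.5289, 0.2761, 0.0356]
orientation: [-1.57, -0.042, 0.04]
contact_force: [-0.3, -0.0, -0.0]
grip_width: 0.0509
[[ 9.986e-01  9.000e-04 -5.240e-02  5.288e-01]
 [ 5.240e-02  7.000e-04  9.986e-01  2.760e-01]
 [ 1.000e-03 -1.000e+00  7.000e-04  3.550e-02]
 [ 0.000e+00  0.000e+00  0.000e+00  1.000e+00]] [ 0.06413435 -0.21215095 -0.76803946] 0.051032408137336414
```

View pics/w7c.png

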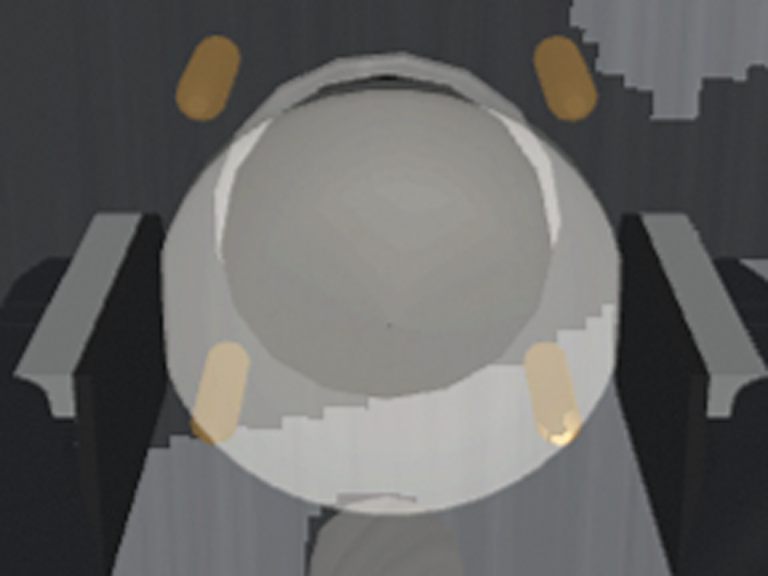

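Run:
```python
from h import *
f=load("w7");t=T(r.get_obs());Ti=np.linalg.inv(t);tl=lambda P:((Ti@np.append(P,1))[:3]*1000).round(1)
s=lambda p:(p[0]/3.2+200-.34,p[1]/3.2+220-.34)
z=t[2,3]+.0087
print("lens",[tl(atz(f,*s(p),z)) for p in((162,290),(620,290),(390,86),(390,512))])
Q=[atz(f,*s(p),.029) for p in((204,97),(570,97),(214,418),(556,418))];print([tl(q) for q in Q],"mean",tl(np.mean(Q,0)),np.mean(Q,0))
print("pad",[tl(atz(f,*s(p),.024)) for p in((222,240),(550,240),(390,398))])
print("ring",[tl(atz(f,*s(p),.024)) for p in((390,52),(240,130),(525,110))])
```

```text
lens [array([-24.6,  -8.7,   1.4]), array([25.9, -8.7,  1.4]), array([ 0.5, -8.7, 25.1]), array([  0.6,  -8.7, -27. ])]
[array([-21.3,   6.5,  18.6]), array([21.7,  6.5, 18.6]), array([-21.7,   6.4, -24.2]), array([ 21.5,   6.5, -24.2])] mean [ 0.1  6.5 -2.8] [0.52898135 0.27326938 0.029     ]
pad [array([-20.5,  11.5,  -2. ]), array([20.6, 11.5, -2. ]), array([  0.6,  11.5, -24.4])]
ring [array([ 0.5, 11.5, 22.6]), array([-17.8,  11.5,  12.6]), array([17. , 11.5, 15.2])]
```

```bash
python3 -m jog '0 0.1 0 -0.4 2 -1.8 0.5;0 0 0 0 2 0 0.5;0 0 0 0 0 0 0.5;0 0 0 0 0 0 0.5;0 0 0 0 0 0 0.5';python3 - <<'E'
from h import *
f=grab("wrist","w8"); print(T(r.get_obs()).round(4), r.get_obs()["contact_force"],r.get_obs()["grip_width"])
cv2.imwrite("pics/w8c.png",cv2.resize(f["color"][220:400,200:440,::-1],None,fx=3.2,fy=3.2,interpolation=cv2.INTER_CUBIC))
E
```

```text
clock: 8.0
tcp_pos: [0.5281, 0.2739, 0.0307]
orientation: [-1.571, -0.04, 0.04]
contact_force: [-0.3, 0.8, 0.7]
grip_width: 0.0514
[[ 0.9987 -0.     -0.0506  0.5281]
 [ 0.0506  0.      0.9987  0.2739]
 [-0.     -1.      0.      0.0308]
 [ 0.      0.      0.      1.    ]] [-0.67008708  1.31693026 -0.31564817] 0.051141125908596666
```

View pics/w8c.png

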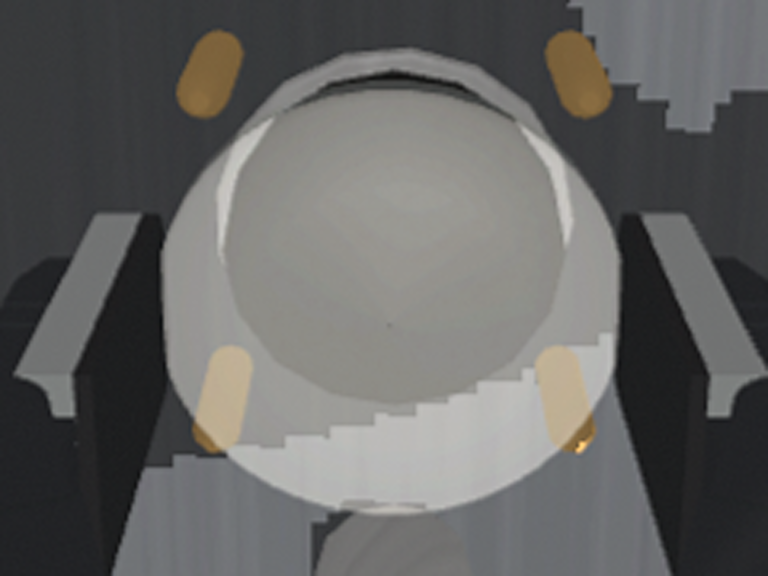

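Run:
```python
from h import *
f=load("w8");t=T(r.get_obs());Ti=np.linalg.inv(t);tl=lambda P:((Ti@np.append(P,1))[:3]*1000).round(1)
s=lambda p:(p[0]/3.2+200-.34,p[1]/3.2+220-.34)
z=t[2,3]+.0087
print("lens",[tl(atz(f,*s(p),z)) for p in((162,290),(620,290),(390,86),(390,512))])
Q=[atz(f,*s(p),.029) for p in((204,94),(582,94),(216,427),(574,427))];print([tl(q) for q in Q],"mean",tl(np.mean(Q,0)),np.mean(Q,0))
```

```text
lens [array([-24.7,  -8.7,   1.4]), array([25.7, -8.7,  1.4]), array([ 0.4, -8.7, 25. ]), array([  0.4,  -8.7, -27. ])]
[array([-20.7,   1.8,  20.6]), array([22.2,  1.8, 20.6]), array([-20.9,   1.8, -22.5]), array([ 22.9,   1.8, -22.5])] mean [ 0.9  1.8 -1. ] [0.5290242  0.27303286 0.029     ]
```

```bash
python3 -m jog '0 0 0 0.4 2 0 0.5;0 0 0 0 2 0 0.5;0 0 0 0 1 0 0.5;0 0 0 0 0 0 0.5;0 0 0 0 0 0 0.5';python3 -m jog '0 0 0 0 1 0 0.5;0 0 0 0 1 0 0.5;0 0 0 0 1 0 0.5;0 0 0 0 0 0 0.5;0 0 0 0 0 0 0.5';python3 - <<'E'
from h import *
f=grab("wrist","w9"); print(T(r.get_obs()).round(4), r.get_obs()["contact_force"],r.get_obs()["grip_width"])
cv2.imwrite("pics/w9c.png",cv2.resize(f["color"][220:400,200:440,::-1],None,fx=3.2,fy=3.2,interpolation=cv2.INTER_CUBIC))
E
```

```text
clock: 8.47
tcp_pos: [0.5284, 0.2739, 0.0256]
orientation: [-1.571, -0.04, 0.04]
contact_force: [-0.4, -0.9, -0.5]
grip_width: 0.0511
clock: 8.88
tcp_pos: [0.5284, 0.2739, 0.0227]
orientation: [-1.57, -0.04, 0.04]
contact_force: [-0.6, -0.2, 0.1]
grip_width: 0.0514
[[ 0.9987 -0.     -0.0505  0.5285]
 [ 0.0505  0.      0.9987  0.274 ]
 [-0.     -1.      0.      0.0228]
 [ 0.      0.      0.      1.    ]] [-0.02056751 -0.59270608 -0.15176781] 0.05098323213219428
```

View pics/w9c.png

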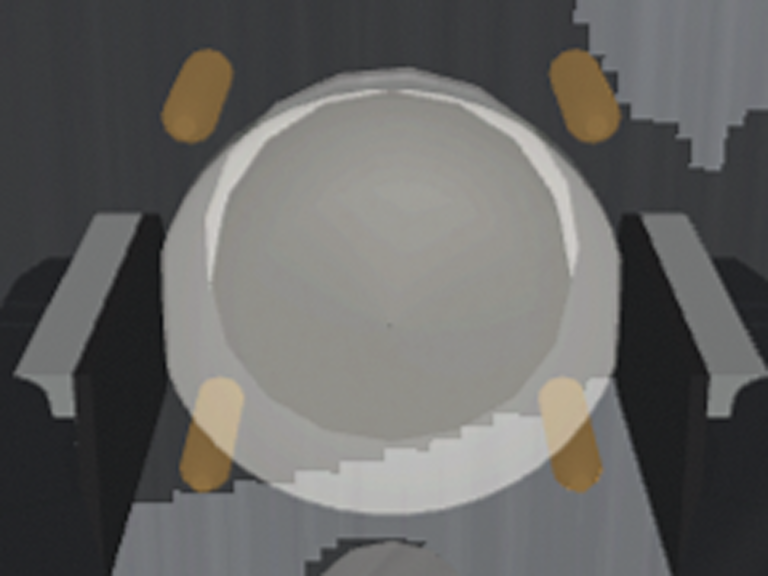

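```bash
python3 -m jog '0 0 0 0 0.5 0 0.5;0 0 0 0 0.4 0 0.5;0 0 0 0 0 0 0.5;0 0 0 0 0 0 0.5;0 0 0 0 0 0 0.5';python3 -m jog '0 0 0 0 0 0 0.7;0 0 0 0 0 0 0.72;0 0 0 0 0 0 0.72;0 0 0 0 0 0 0.72;0 0 0 0 0 0 0.72';python3 - <<'E'
from h import *
f=grab("wrist","w10"); print(T(r.get_obs()).round(4), r.get_obs()["contact_force"],r.get_obs()["grip_width"])
cv2.imwrite("pics/w10c.png",cv2.resize(f["color"][220:400,200:440,::-1],None,fx=3.2,fy=3.2,interpolation=cv2.INTER_CUBIC))
E
```

```text
clock: 9.35
tcp_pos: [0.5286, 0.274, 0.0224]
orientation: [-1.57, -0.04, 0.04]
contact_force: [-2.6, 0.1, 5.6]
grip_width: 0.051
clock: 9.77
tcp_pos: [0.5284, 0.2739, 0.0218]
orientation: [-1.571, -0.04, 0.04]
contact_force: [-0.5, -0.0, 0.6]
grip_width: 0.0614
[[ 9.987e-01 -1.000e-04 -5.060e-02  5.284e-01]
 [ 5.060e-02 -1.000e-04  9.987e-01  2.740e-01]
 [-1.000e-04 -1.000e+00 -1.000e-04  2.180e-02]
 [ 0.000e+00  0.000e+00  0.000e+00  1.000e+00]] [-0.0587479   0.01959899 -0.47230264] 0.061472911356889544
```

View pics/w10c.png

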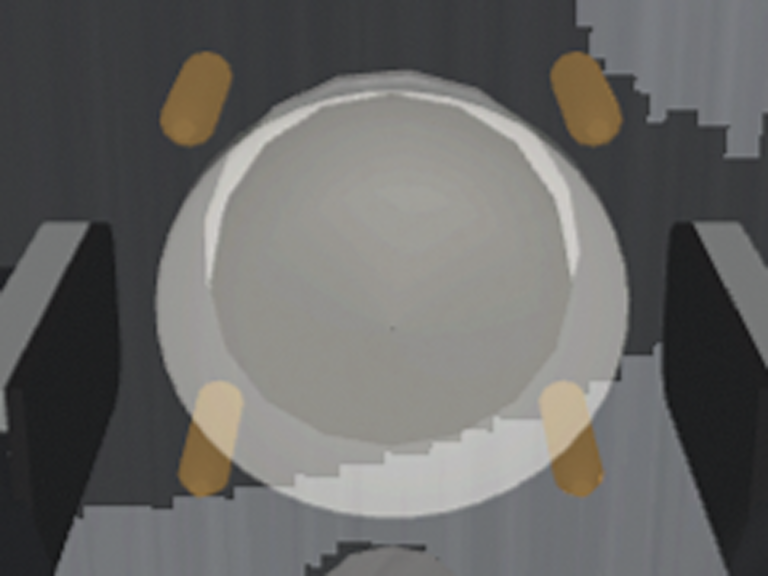

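```bash
python3 -m jog '0 0 0 0 -10 0 0.72;0 0 0 0 -30 0 0.72;0 0 0 0 -40 0 0.72;0 0 0 0 -40 0 0.72;0 0 0 -1 -25 -10 0.72';python3 - <<'E'
from h import *
f=grab("wrist","w11"); print(T(r.get_obs()).round(4), r.get_obs()["contact_force"])
E
python3 -m jog '0 0 0 -3 -5 -35 0.6;0 0 0 -3 0 -35 0.6;0 0 0 -3 0 -35 0.6;0 0 0 -3 0 -35 0.6;0 0 0 -3 0 -35 0.6'
python3 -m jog '0 0 0 -3 0 -35 0.6;0 0 0 -3 0 -35 0.6;0 0 0 -3 0 -35 0.6;0 0 0 -3 0 -35 0.6;0 0 0 -3 0 -35 0.6'
python3 -m jog '0 0 0 -3 0 -35 0.6;0 0 0 -3 0 -35 0.6;0 0 0 -3 0 -35 0.6;0 0 0 -2 0 -25 0.6;0 0 0 0 0 -9 0.6'
python3 -m jog '0 0 0 0 0 0 0.6;0 0 0 0 0 0 0.6;0 0 0 0 0 0 0.6;0 0 0 0 0 0 0.6;0 0 0 0 0 0 0.6'
python3 - <<'E'
from h import *
f=grab("wrist","w12"); print(T(r.get_obs()).round(4), r.get_obs()["contact_force"],r.get_obs()["joints"])
E
```

```text
clock: 10.23
tcp_pos: [0.5292, 0.2664, 0.1715]
orientation: [-1.567, -0.045, 0.038]
contact_force: [0.8, 0.7, -0.6]
grip_width: 0.0614
[[ 0.9988  0.0088 -0.049   0.5317]
 [ 0.0489  0.0053  0.9988  0.2635]
 [ 0.0091 -0.9999  0.0049  0.1754]
 [ 0.      0.      0.      1.    ]] [ 1.67966321 -2.85883646  3.82483141]
clock: 10.7
tcp_pos: [0.5215, 0.0867, 0.1725]
orientation: [-1.57, -0.04, 0.039]
contact_force: [0.6, 0.2, 0.2]
grip_width: 0.0513
clock: 11.12
tcp_pos: [0.5153, -0.0889, 0.1724]
orientation: [-1.57, -0.04, 0.039]
contact_force: [0.9, 0.1, -0.5]
grip_width: 0.0512
clock: 11.53
tcp_pos: [0.5104, -0.2317, 0.1727]
orientation: [-1.573, -0.035, 0.034]
contact_force: [0.3, 0.2, 0.3]
grip_width: 0.0513
clock: 11.95
tcp_pos: [0.5121, -0.2248, 0.1718]
orientation: [-1.57, -0.042, 0.042]
contact_force: [0.6, 0.7, 0.5]
grip_width: 0.0511
[[ 9.986e-01 -1.000e-04 -5.270e-02  5.121e-01]
 [ 5.270e-02  6.000e-04  9.986e-01 -2.251e-01]
 [-1.000e-04 -1.000e+00  6.000e-04  1.718e-01]
 [ 0.000e+00  0.000e+00  0.000e+00  1.000e+00]] [-0.1747503   0.08029805  0.0884055 ] [-0.12088541  0.39034932  0.53889088  1.92242915 -0.25346811  0.89588829
  0.59748788]
```

View pics/w11.png

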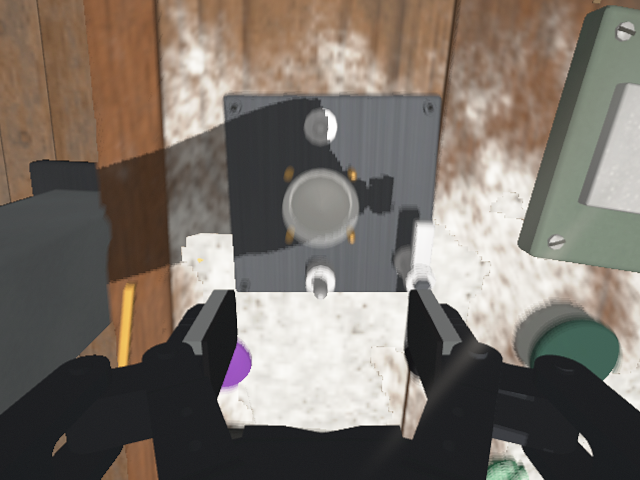

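View pics/w12.png

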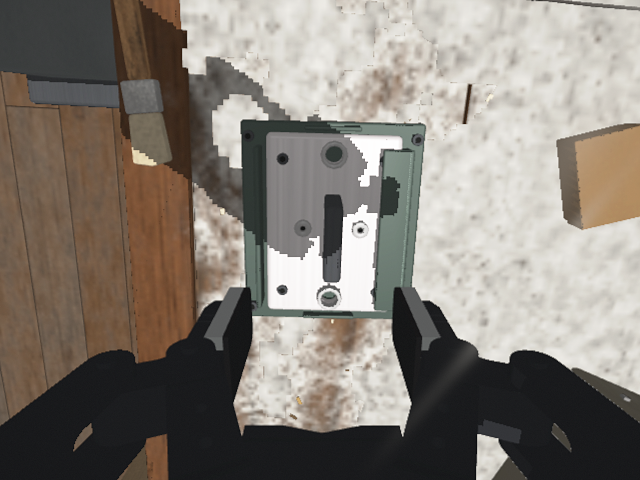

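Run:
```python
from h import *
f=load("w12");C=cloud(f)
v,u=np.mgrid[:480,:640]
m=(C[...,2]>.048)&(C[...,2]<.066)&(u>290)&(u<375)&(v>170)&(v<286)
P=C[m];print(m.sum(),P.mean(0),P.min(0),P.max(0))
t=(m&(C[...,2]>.055));P=C[t][:,:2];(c,sz,a)=cv2.minAreaRect((P*1000).astype(np.float32));print(c,sz,a)
mm=t.astype(np.uint8);print(cv2.minAreaRect(np.argwhere(t)[:,::-1].astype(np.float32)))
b=[atz(f,*p,.023) for p in((333.5,154),(329.5,297))];print("bush",b)
d=b[0]-b[1];print(np.linalg.norm(d),np.arctan2(-d[0],d[1]),np.mean(b,0))
cv2.imwrite("pics/w12c.png",cv2.resize(f["color"][115:325,230:440,::-1],None,fx=2.8,fy=2.8,interpolation=cv2.INTER_CUBIC))
```

```text
1470 [ 0.51990717 -0.23710298  0.05873821] [ 0.5136113  -0.26482213  0.04817129] [ 0.52662843 -0.21316936  0.06153588]
(520.1019897460938, -239.12518310546875) (12.012943267822266, 51.516292572021484) 1.4075090885162354
((332.0431213378906, 243.42172241210938), (18.745012283325195, 77.17828369140625), 2.290609836578369)
bush [array([ 0.51862846, -0.18507845,  0.023     ]), array([ 0.52217308, -0.29218299,  0.023     ])]
0.10716317304580598 0.03308289239345434 [ 0.52040077 -0.23863072  0.023     ]
```

View pics/w12c.png

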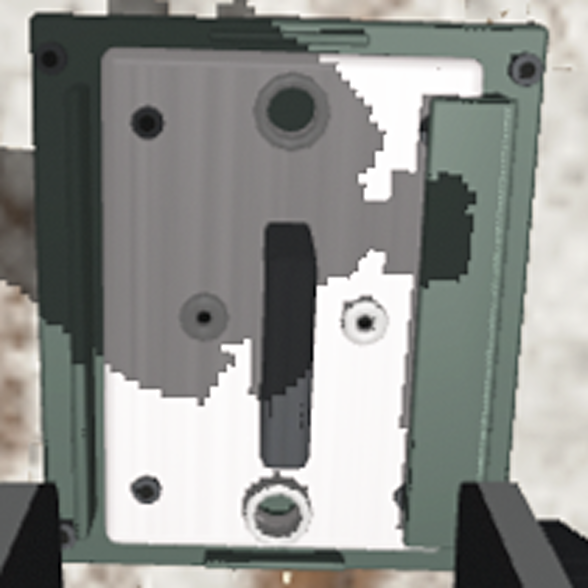

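Run:
```python
from h import *
goto([.520,-.2386,.033],.03)
```

```text
rot deg [-0.03  1.3  -0.  ] shift in current axes [  7.2 138.8 -14. ] in target axes [  7.5 138.8 -13.8]
```

```bash
python3 -m jog '0 1.3 0 7.4 10 -13.9 0.5;0 0 0 0 25 0 0.5;0 0 0 0 25 0 0.5;0 0 0 0 15 0 0.5;0 0 0 0 5 0 0.5'; python3 -m jog '0 0 0 0 0 0 0.5;0 0 0 0 0 0 0.5;0 0 0 0 0 0 0.5;0 0 0 0 0 0 0.5;0 0 0 0 0 0 0.5';python3 - <<'E'
from h import *
f=grab("wrist","w13"); print(T(r.get_obs()).round(4), r.get_obs()["contact_force"],r.get_obs()["grip_width"])
C=cloud(f);v,u=np.mgrid[:480,:640]
t=(C[...,2]>.055)&(C[...,2]<.064)&(u>280)&(u<375)&(v>150)&(v<370)
(c,sz,a)=cv2.minAreaRect((C[t][:,:2]*1000).astype(np.float32));print(c,sz,a)
goto([.520,-.2386,.033],.03)
E
```

```text
clock: 12.42
tcp_pos: [0.5185, -0.2386, 0.0894]
orientation: [-1.569, -0.02, 0.026]
contact_force: [-0.6, -0.2, 1.1]
grip_width: 0.0426
clock: 12.83
tcp_pos: [0.5205, -0.2402, 0.0929]
orientation: [-1.571, -0.023, 0.021]
contact_force: [-0.8, -0.5, 0.3]
grip_width: 0.0428
[[ 9.996e-01  1.500e-03 -2.800e-02  5.204e-01]
 [ 2.800e-02 -3.000e-04  9.996e-01 -2.402e-01]
 [ 1.400e-03 -1.000e+00 -3.000e-04  9.270e-02]
 [ 0.000e+00  0.000e+00  0.000e+00  1.000e+00]] [ 0.0329553  -0.55163052  0.28065162] 0.04283533553139057
(520.1994018554688, -238.8541717529297) (11.780624389648438, 51.229244232177734) 1.1363152265548706
rot deg [ 0.02 -0.11  0.08] shift in current axes [-0.4 59.7  1.6] in target axes [-0.3 59.7  1.6]
```

View pics/w13.png

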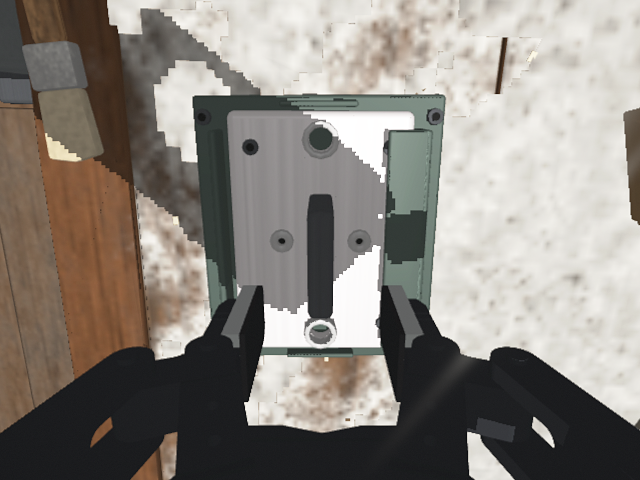

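```bash
python3 -m jog '0 0 0 0 15 1.5 0.5;0 0 0 0 20 0 0.5;0 0 0 0 15 0 0.5;0 0 0 0 9 0 0.4;0 0 0 0 0 0 0.4' 100; python3 -m jog '0 0 0 0 0 0 0.3;0 0 0 0 0 0 0.2;0 0 0 0 0 0 0;0 0 0 0 0 0 0;0 0 0 0 0 0 0';python3 -m jog '0 0 0 0 0 0 0;0 0 0 0 0 0 0;0 0 0 0 0 0 0;0 0 0 0 0 0 0;0 0 0 0 0 0 0';python3 - <<'E'
from h import *
f=grab("wrist","w14"); print(T(r.get_obs()).round(4), r.get_obs()["contact_force"],r.get_obs()["moment"],r.get_obs()["grip_width"])
E
```

```text
clock: 13.3
tcp_pos: [0.5188, -0.238, 0.0315]
orientation: [-1.57, -0.02, 0.024]
contact_force: [-0.2, 0.2, 1.0]
grip_width: 0.0346
clock: 13.72
tcp_pos: [0.5205, -0.239, 0.0341]
orientation: [-1.571, -0.023, 0.02]
contact_force: [-1.5, 0.6, 6.8]
grip_width: 0.0098
clock: 14.13
tcp_pos: [0.5205, -0.239, 0.0341]
orientation: [-1.571, -0.023, 0.02]
contact_force: [-2.0, 0.2, 7.0]
grip_width: 0.0099
[[ 9.996e-01  1.800e-03 -2.760e-02  5.205e-01]
 [ 2.760e-02 -5.000e-04  9.996e-01 -2.390e-01]
 [ 1.800e-03 -1.000e+00 -5.000e-04  3.410e-02]
 [ 0.000e+00  0.000e+00  0.000e+00  1.000e+00]] [-1.19282747  0.08641849  6.47429291] [-0.0296127   0.34815881 -0.03326257] 0.010250142824724669
```

View pics/w14.png

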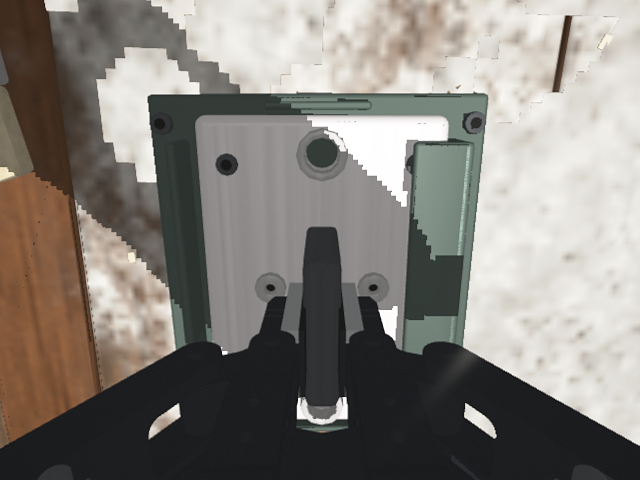

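```bash
python3 -m jog '0 0 1.6 0.55 -1.5 0 0;0 0 1.6 0.55 -1.5 0 0;0 0 1.6 0.55 -1.5 0 0;0 0 1.6 0.55 -1.5 0 0;0 0 1.6 0.55 -1.5 0 0'; python3 -c "
from h import *
o=r.get_obs();print(o['moment'])"
python3 -m jog '0 0 1.6 0.55 -1.5 0 0;0 0 1.6 0.55 -1.5 0 0;0 0 1.6 0.55 -1.5 0 0;0 0 1.6 0.55 -1.5 0 0;0 0 1.6 0.55 -1.5 0 0'
python3 -m jog '0 0 0 0 0 0 0;0 0 0 0 0 0 0;0 0 0 0 0 0 0;0 0 0 0 0 0 0;0 0 0 0 0 0 0'
python3 - <<'E'
from h import *
f=grab("wrist","w15"); print(T(r.get_obs()).round(4), r.get_obs()["contact_force"],r.get_obs()["moment"],r.get_obs()["grip_width"])
f=grab("scene","s15");cv2.imwrite("pics/s15c.png",cv2.resize(f["color"][180:320,320:500,::-1],None,fx=4,fy=4))
E
```

```text
clock: 14.6
tcp_pos: [0.5229, -0.2382, 0.0403]
orientation: [-1.57, 0.089, 0.133]
contact_force: [0.4, 0.3, -3.2]
grip_width: 0.01
[ 0.01912794 -0.28037336  0.00569959]
clock: 15.02
tcp_pos: [0.5273, -0.238, 0.0471]
orientation: [-1.563, 0.198, 0.242]
contact_force: [0.6, 0.2, -2.9]
grip_width: 0.0102
clock: 15.43
tcp_pos: [0.5267, -0.2384, 0.0471]
orientation: [-1.563, 0.198, 0.24]
contact_force: [-0.5, 0.2, -3.0]
grip_width: 0.0102
[[ 9.610e-01 -2.754e-01 -2.740e-02  5.268e-01]
 [ 2.640e-02 -7.400e-03  9.996e-01 -2.384e-01]
 [-2.755e-01 -9.613e-01  1.000e-04  4.710e-02]
 [ 0.000e+00  0.000e+00  0.000e+00  1.000e+00]] [ 0.24755594 -0.15004873 -3.52332733] [ 0.04484825 -0.48813328 -0.0126252 ] 0.010358167753657634
```

View pics/w15.png

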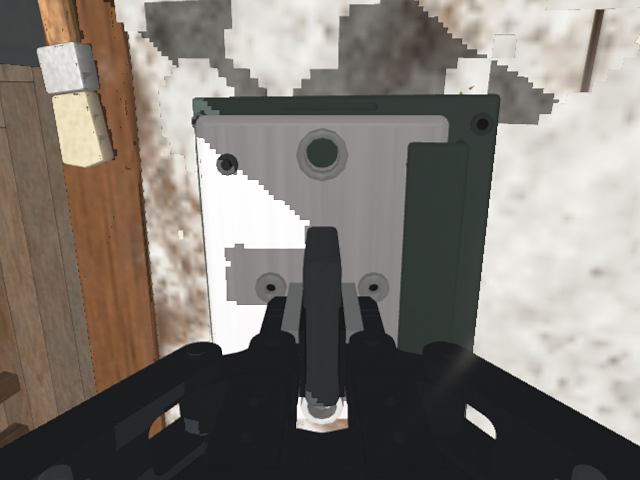

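View pics/s15c.png

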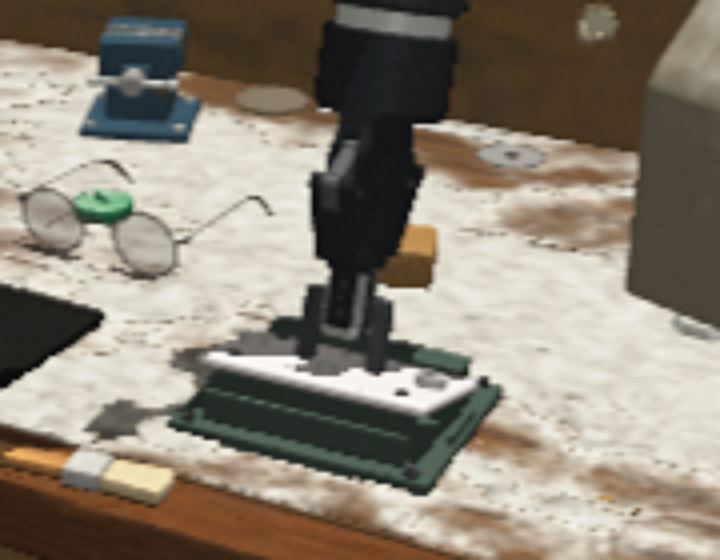

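```bash
python3 -m jog '0 0 0 -5.4 1.5 0 0;0 0 0 -5.4 1.5 0 0;0 0 0 -5.4 1.5 0 0;0 0 0 -5.4 1.5 0 0;0 0 0 -5.4 1.5 0 0'; python3 -m jog '0 0 0 0 0 0 0;0 0 0 0 0 0 0;0 0 0 0 0 0 0;0 0 0 0 0 0 0;0 0 0 0 0 0 0'
python3 - <<'E'
from h import *
f=grab("wrist","w16"); print(T(r.get_obs()).round(4), r.get_obs()["contact_force"],r.get_obs()["moment"],r.get_obs()["grip_width"])
E
```

```text
clock: 15.95
tcp_pos: [0.4982, -0.2392, 0.0473]
orientation: [-1.563, 0.198, 0.241]
contact_force: [0.5, 0.3, -3.1]
grip_width: 0.0101
clock: 16.37
tcp_pos: [0.4995, -0.2391, 0.0473]
orientation: [-1.564, 0.197, 0.241]
contact_force: [-0.5, 1.1, -4.0]
grip_width: 0.0099
[[ 0.9609 -0.2753 -0.0282  0.4994]
 [ 0.0271 -0.0078  0.9996 -0.2391]
 [-0.2754 -0.9613 -0.      0.0472]
 [ 0.      0.      0.      1.    ]] [ 0.23855563  0.04815505 -3.86584303] [-0.0112879  -0.4735063   0.02932282] 0.01037730383790989
```

View pics/w16.png

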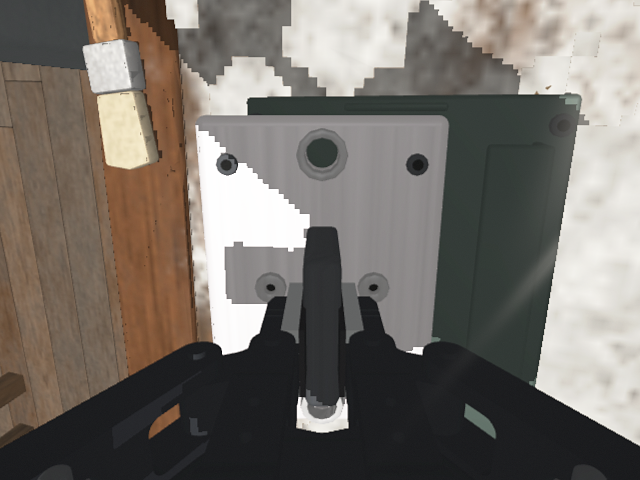

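```bash
python3 -m jog '0 0 0 -3 -10 0 0;0 0 0 -5.5 -19 0 0;0 0 0 -5.5 -19 0 0;0 0 0 -5.5 -19 0 0;0 0 0 -5.5 -19 0 0'; python3 -m jog '0 0 -3 0 -8 0 0;0 0 -3.3 0 -8 0 0;0 0 -3.3 0 0 0 0;0 0 -3.3 0 0 0 0;0 0 -3.05 0 0 0 0'
python3 - <<'E'
from h import *
o=r.get_obs();t=T(o);print(t.round(4),o["grip_width"],o["contact_force"])
plan([.529,.274,.18],.05,18)
E
```

```text
clock: 16.83
tcp_pos: [0.4987, -0.2393, 0.1385]
orientation: [-1.564, 0.198, 0.241]
contact_force: [-0.2, 0.1, -2.5]
grip_width: 0.0102
clock: 17.25
tcp_pos: [0.5025, -0.2393, 0.1534]
orientation: [-1.571, -0.023, 0.02]
contact_force: [0.4, -0.0, -2.8]
grip_width: 0.0101
[[ 9.996e-01  2.400e-03 -2.750e-02  5.025e-01]
 [ 2.750e-02 -1.000e-04  9.996e-01 -2.393e-01]
 [ 2.400e-03 -1.000e+00 -2.000e-04  1.534e-01]
 [ 0.000e+00  0.000e+00  0.000e+00  1.000e+00]] 0.010076883518122763 [ 0.40521537 -0.02463769 -2.80002158]
[ 0.   -0.07  0.01] [ 2.3 -1.5 28.5]
[ 0.   -0.07  0.01] [ 2.3 -1.5 28.5]
[ 0.   -0.07  0.01] [ 2.3 -1.5 28.5]
[ 0.   -0.07  0.01] [ 2.4 -1.5 28.5]
[ 0.   -0.07  0.01] [ 2.4 -1.5 28.5]
[ 0.   -0.07  0.01] [ 2.4 -1.5 28.4]
[ 0.   -0.07  0.01] [ 2.5 -1.5 28.4]
[ 0.   -0.07  0.01] [ 2.5 -1.5 28.4]
[ 0.   -0.07  0.01] [ 2.5 -1.5 28.4]
[ 0.   -0.07  0.01] [ 2.6 -1.5 28.4]
[ 0.   -0.07  0.01] [ 2.6 -1.5 28.4]
[ 0.   -0.07  0.01] [ 2.6 -1.5 28.4]
[ 0.   -0.07  0.01] [ 2.7 -1.5 28.4]
[ 0.   -0.07  0.01] [ 2.7 -1.5 28.4]
[ 0.   -0.07  0.01] [ 2.8 -1.5 28.4]
[ 0.   -0.07  0.01] [ 2.8 -1.5 28.4]
[ 0.   -0.07  0.01] [ 2.8 -1.5 28.4]
[ 0.   -0.07  0.01] [ 2.9 -1.5 28.4]
```

```bash
python3 -m jog '0 0 0 1 -1 10 0;0 -0.1 0 2.5 -1 28 0;0 -0.1 0 2.5 -1 28 0;0 -0.1 0 2.5 -1 28 0;0 -0.1 0 2.5 -1 28 0'; python3 -m jog '0 -0.1 0 2.5 -1 28 0;0 -0.1 0 2.5 -1 28 0;0 -0.1 0 2.5 -1 28 0;0 -0.1 0 2.5 -1 28 0;0 -0.1 0 2.5 -1 28 0';  python3 -m jog '0 -0.1 0 2.5 -1 28 0;0 -0.1 0 2.5 -1 28 0;0 -0.1 0 2.5 -1 28 0;0 -0.1 0 2.5 -1 28 0;0 0 0 2.5 -1 28 0';  python3 -m jog '0 0 0 2.5 0 28 0;0 0 0 2.5 0 28 0;0 0 0 2.5 0 28 0;0 0 0 2.5 0 20 0;0 0 0 2.5 0 7 0';python3 -m jog '0 0 0 0 0 0 0;0 0 0 0 0 0 0;0 0 0 0 0 0 0;0 0 0 0 0 0 0;0 0 0 0 0 0 0'
python3 - <<'E'
from h import *
f=grab("wrist","w17"); print(T(r.get_obs()).round(4), r.get_obs()["contact_force"],r.get_obs()["moment"],r.get_obs()["grip_width"])
goto([.529,.274,.13],.05)
E
```

```text
clock: 17.67
tcp_pos: [0.5101, -0.1147, 0.1578]
orientation: [-1.571, -0.026, 0.03]
contact_force: [0.8, -0.1, -2.7]
grip_width: 0.0105
clock: 18.08
tcp_pos: [0.517, 0.0259, 0.1628]
orientation: [-1.571, -0.033, 0.037]
contact_force: [1.3, -0.0, -4.6]
grip_width: 0.0103
clock: 18.5
tcp_pos: [0.5226, 0.1663, 0.1678]
orientation: [-1.571, -0.039, 0.042]
contact_force: [0.4, -0.1, -3.2]
grip_width: 0.0099
clock: 18.92
tcp_pos: [0.5285, 0.2812, 0.1674]
orientation: [-1.57, -0.043, 0.047]
contact_force: [-0.2, 0.6, -3.3]
grip_width: 0.0106
clock: 19.33
tcp_pos: [0.5302, 0.274, 0.1674]
orientation: [-1.571, -0.037, 0.039]
contact_force: [0.2, 0.3, -3.0]
grip_width: 0.0103
[[ 9.988e-01 -1.000e-03 -4.880e-02  5.301e-01]
 [ 4.880e-02 -3.000e-04  9.988e-01  2.743e-01]
 [-1.000e-03 -1.000e+00 -2.000e-04  1.674e-01]
 [ 0.000e+00  0.000e+00  0.000e+00  1.000e+00]] [ 0.55047916 -0.96753406 -3.67631415] [-0.02086836  0.02265756 -0.03420651] 0.010203613056062799
rot deg [ 0.01 -0.07 -0.06] shift in current axes [-1.1 37.4 -0.3] in target axes [-1.1 37.4 -0.3]
```

View pics/w17.png

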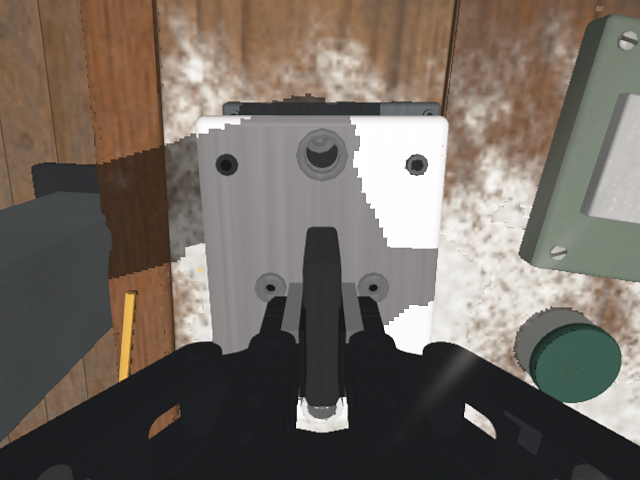

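Run:
```python
from h import *
f=load("w17");t=T(r.get_obs());Ti=np.linalg.inv(t);tl=lambda P:((Ti@np.append(P,1))[:3]*1000).round(1)
cv2.imwrite("pics/w17c.png",cv2.resize(f["color"][90:190,190:460,::-1],None,fx=2.9,fy=2.9,interpolation=cv2.INTER_CUBIC))
cv2.imwrite("pics/w17d.png",cv2.resize(f["color"][125:180,290:355,::-1],None,fx=9,fy=9,interpolation=cv2.INTER_CUBIC))
C=cloud(f);L=(C-t[:3,3])@t[:3,:3]*1000
v,u=np.mgrid[:480,:640]
m=(np.abs(L[...,1]-18)<4)&(np.abs(L[...,0])<52)&(np.abs(L[...,2])<75)
P=L[m];print(m.sum(),np.percentile(P,[0,1,50,99,100],axis=0).round(1))
A=np.c_[P[:,0],P[:,2],np.ones(len(P))];print(np.linalg.lstsq(A,P[:,1],rcond=None)[0])
(c,sz,a)=cv2.minAreaRect(P[:,[0,2]].astype(np.float32));print(c,sz,a)
b=(np.abs(L[...,1]-11)<2.5)&(np.abs(u-322)<30)&(np.abs(v-153)<30);print("bush",b.sum(),L[b].min(0),L[b].max(0))
```

```text
43391 [[-47.8  14.  -68.5]
 [-46.1  14.7 -31.6]
 [  0.2  17.7  30.7]
 [ 46.8  20.1  66.6]
 [ 48.3  22.   67. ]]
[9.70360271e-04 4.22696092e-03 1.75188337e+01]
(0.23465728759765625, -0.76336669921875) (135.4910888671875, 95.92620849609375) 89.9380111694336
bush 1168 [-8.86921268  8.69648303 43.95981417] [ 9.79047724 13.45794072 62.54590179]
```

View pics/w17d.png

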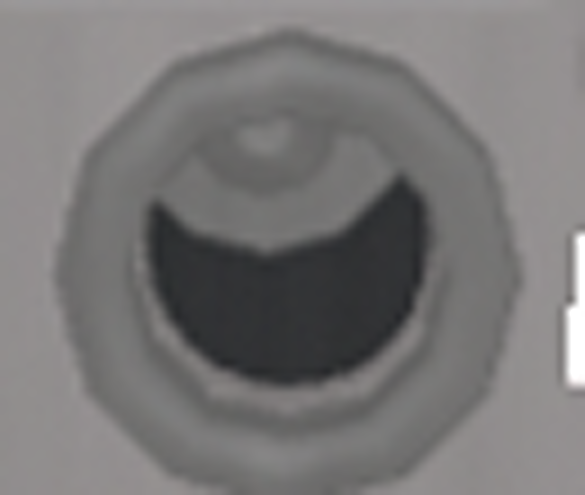

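View pics/w17c.png

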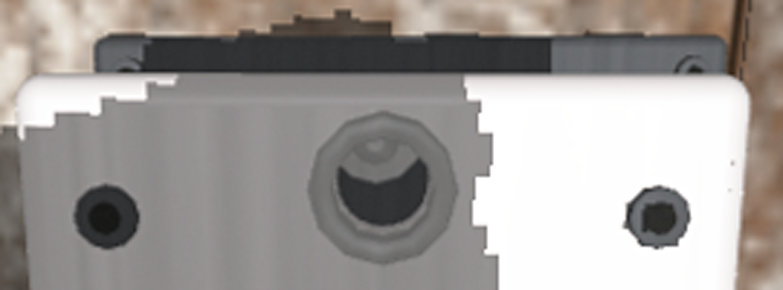

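Run:
```python
from h import *
f=load("w17");t=T(r.get_obs());Ti=np.linalg.inv(t);tl=lambda P:((Ti@np.append(P,1))[:3]*1000).round(1)
tip=atz(f,319.2,140.5,.061);print("tip",tip,tl(tip))
h=atz(f,322.1,154.1,t[2,3]-.011);print("hole",h,tl(h)); print(dep(f,319,140),dep(f,322,150))
```

```text
tip [0.52659891 0.32530122 0.061     ] [ -0.9 106.4  51.1]
hole [0.52816263 0.3277309  0.15644747] [ 0.7 11.  53.4]
[0.52647215 0.32563817 0.06177879] [0.52861746 0.31726762 0.03348439]
```

```bash
python3 -m jog '0 0 0 -1.2 10 -1.8 0;0 0 0 0 20 0 0;0 0 0 0 20 0 0;0 0 0 0 10 0 0;0 0 0 0 4 0 0';python3 -m jog '0 0 0 0 0 0 0;0 0 0 0 0 0 0;0 0 0 0 0 0 0;0 0 0 0 0 0 0;0 0 0 0 0 0 0'
cat > look.py <<'E'
from h import *
import sys
n=sys.argv[1]
f=grab("wrist",n);o=r.get_obs();print(T(o).round(4),o["contact_force"].round(1) if hasattr(o["contact_force"],"round") else o["contact_force"],o["moment"])
a=cv2.resize(f["color"][125:185,285:360,::-1],None,fx=8,fy=8,interpolation=cv2.INTER_CUBIC)
b=cv2.resize(f["color"][385:440,285:360,::-1],None,fx=8,fy=8,interpolation=cv2.INTER_CUBIC)
cv2.imwrite(f"pics/{n}a.png",a);cv2.imwrite(f"pics/{n}b.png",b)
E
python3 look.py w18
```

```text
clock: 19.8
tcp_pos: [0.5274, 0.2727, 0.101]
orientation: [-1.573, -0.036, 0.043]
contact_force: [-0.6, -0.1, -3.2]
grip_width: 0.0103
clock: 20.22
tcp_pos: [0.5293, 0.274, 0.1041]
orientation: [-1.57, -0.04, 0.04]
contact_force: [-0.2, 0.6, -3.1]
grip_width: 0.0102
[[ 9.987e-01  0.000e+00 -5.060e-02  5.292e-01]
 [ 5.060e-02  7.000e-04  9.987e-01  2.739e-01]
 [ 1.000e-04 -1.000e+00  7.000e-04  1.039e-01]
 [ 0.000e+00  0.000e+00  0.000e+00  1.000e+00]] [-0.   0.4 -3.8] [-0.02896677  0.04368207 -0.02758932]
```

View pics/w18a.png

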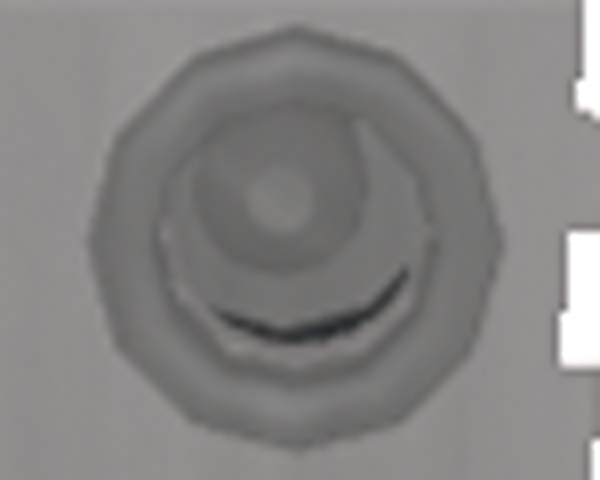

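View pics/w18b.png

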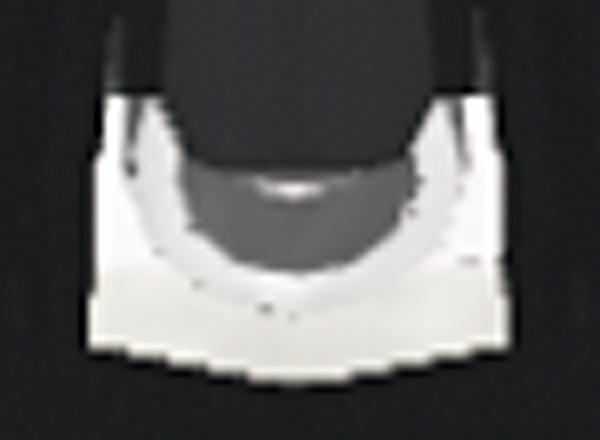

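Run:
```python
from h import *
f=load("w18");t=T(r.get_obs());Ti=np.linalg.inv(t);tl=lambda P:((Ti@np.append(P,1))[:3]*1000).round(2)
s=lambda a,b:(a/8+285-.44,b/8+125-.44)
print("tip",tl(atz(f,*s(280,198),.061)),atz(f,*s(280,198),.061),"cone base",tl(atz(f,*s(282,188),.055)))
print("hole",tl(atz(f,*s(297,238),t[2,3]-.011)),"bore",tl(atz(f,*s(295,245),t[2,3]-.011)))
```

```text
tip [-0.31 42.97 52.46] [0.5262096  0.32634735 0.061     ] cone base [-0.23 48.97 52.44]
hole [ 0.6  11.04 53.7 ] bore [ 0.51 11.04 53.38]
```

```bash
python3 -m jog '0 0 0 -0.8 4 -0.9 0;0 0 0 0 4 0 0;0 0 0 0 4 0 0;0 0 0 0 0 0 0;0 0 0 0 0 0 0';python3 -m jog '0 0 0 0 0 0 0;0 0 0 0 0 0 0;0 0 0 0 0 0 0;0 0 0 0 0 0 0;0 0 0 0 0 0 0'
python3 look.py w19
```

```text
clock: 20.68
tcp_pos: [0.5278, 0.2726, 0.0908]
orientation: [-1.571, -0.038, 0.041]
contact_force: [0.5, -0.6, -3.1]
grip_width: 0.01
clock: 21.1
tcp_pos: [0.5281, 0.2728, 0.0914]
orientation: [-1.57, -0.039, 0.04]
contact_force: [-0.1, -0.0, -4.6]
grip_width: 0.0102
[[ 9.987e-01 -7.000e-04 -5.050e-02  5.282e-01]
 [ 5.050e-02  1.000e-04  9.987e-01  2.728e-01]
 [-7.000e-04 -1.000e+00  2.000e-04  9.140e-02]
 [ 0.000e+00  0.000e+00  0.000e+00  1.000e+00]] [ 0.1 -0.  -3.6] [-0.05154046 -0.00291522 -0.02345147]
```

View pics/w19a.png

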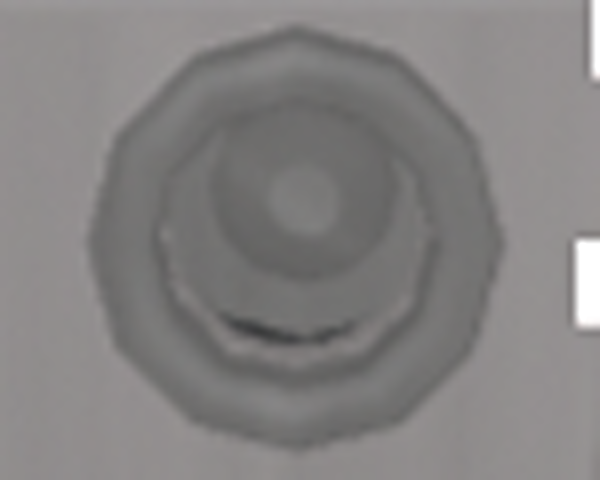

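View pics/w19b.png

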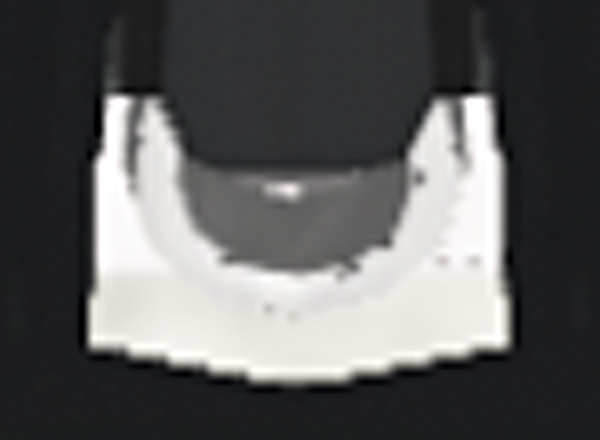

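Run:
```python
from h import *
f=load("w19");t=T(r.get_obs());Ti=np.linalg.inv(t);tl=lambda P:((Ti@np.append(P,1))[:3]*1000).round(2)
s=lambda a,b:(a/8+285-.44,b/8+125-.44)
s2=lambda a,b:(a/8+285-.44,b/8+385-.44)
print("tip",tl(atz(f,*s(304,198),.061)),atz(f,*s(304,198),.061),"cone base",tl(atz(f,*s(305,188),.055)))
print("hole",tl(atz(f,*s(297,238),t[2,3]-.011)),"bore",tl(atz(f,*s(295,245),t[2,3]-.011)))
print("other bore bottom edge",tl(atz(f,*s2(297,270),t[2,3]-.011)),"dot tip",tl(atz(f,*s2(287,188),.061)))
```

```text
tip [ 0.78 30.4  53.65] [0.52620838 0.32639674 0.061     ] cone base [ 0.85 36.4  53.6 ]
hole [ 0.42 11.01 53.7 ] bore [ 0.33 11.01 53.39]
other bore bottom edge [  0.47  10.99 -60.86] dot tip [ -0.13  30.38 -71.32]
```

```bash
python3 -m jog '0 0 0 0.4 3 0.1 0;0 0 0 0 3 0 0;0 0 0 0 3 0 0;0 0 0 0 0 0 0;0 0 0 0 0 0 0'
python3 look.py w20
```

```text
clock: 21.57
tcp_pos: [0.5282, 0.2727, 0.0819]
orientation: [-1.571, -0.039, 0.041]
contact_force: [0.7, 0.1, -3.7]
grip_width: 0.0105
[[ 9.987e-01 -1.100e-03 -5.050e-02  5.284e-01]
 [ 5.050e-02 -3.000e-04  9.987e-01  2.728e-01]
 [-1.100e-03 -1.000e+00 -2.000e-04  8.210e-02]
 [ 0.000e+00  0.000e+00  0.000e+00  1.000e+00]] [-0.1  0.3 -3. ] [-0.00999521  0.03312652 -0.01485859]
```

View pics/w20a.png

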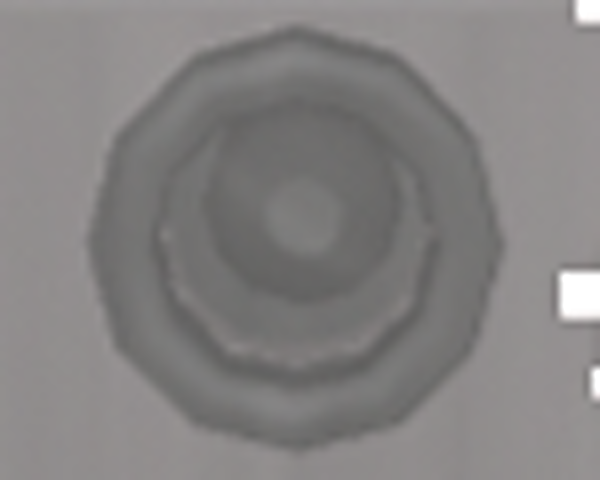

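View pics/w20b.png

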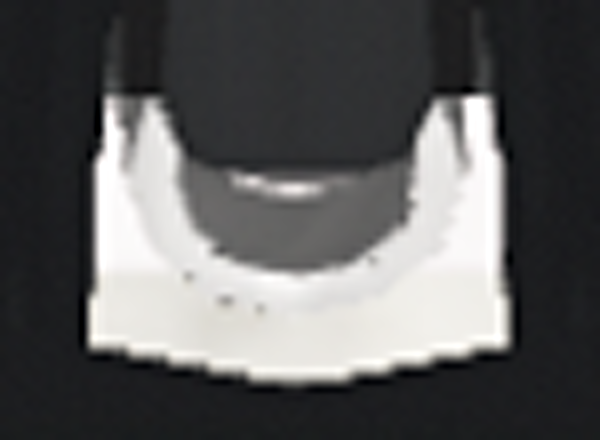

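```bash
python3 - <<'E'
from h import *
f=load("w20");t=T(r.get_obs());Ti=np.linalg.inv(t);tl=lambda P:((Ti@np.append(P,1))[:3]*1000).round(2)
s=lambda a,b:(a/8+285-.44,b/8+125-.44)
print("tip",tl(atz(f,*s(302,213),.061)),atz(f,*s(302,213),.061))
print("hole",tl(atz(f,*s(297,238),t[2,3]-.011)))
E
python3 -m jog '0 0 0 0.1 2 0.1 0;0 0 0 0 2 0 0;0 0 0 0 2 0 0;0 0 0 0 0 0 0;0 0 0 0 0 0 0'; python3 look.py w21
```

```text
tip [ 0.51 21.11 53.76] [0.52617037 0.32649595 0.061     ]
hole [ 0.27 10.99 53.65]
clock: 22.03
tcp_pos: [0.5284, 0.2729, 0.0761]
orientation: [-1.571, -0.039, 0.041]
contact_force: [-0.2, -0.7, -2.8]
grip_width: 0.0103
[[ 9.987e-01 -9.000e-04 -5.050e-02  5.285e-01]
 [ 5.050e-02 -1.000e-04  9.987e-01  2.730e-01]
 [-9.000e-04 -1.000e+00 -0.000e+00  7.620e-02]
 [ 0.000e+00  0.000e+00  0.000e+00  1.000e+00]] [ 0.6 -0.9 -3.1] [-0.02953337  0.04366565  0.04182387]
```

View pics/w21a.png

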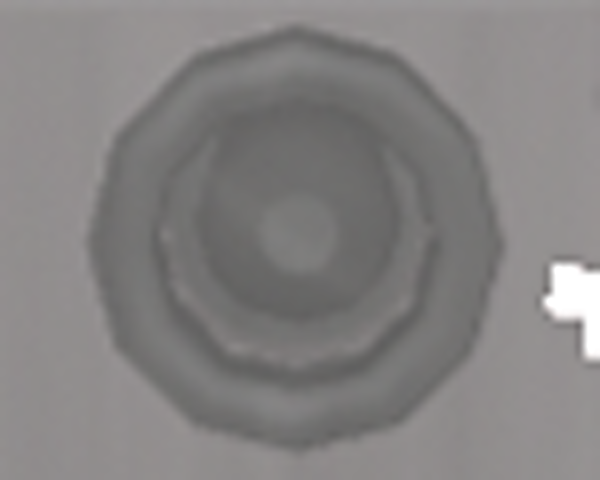

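```bash
python3 -m jog '0 0 0 0 3 0 0;0 0 0 0 3 0 0;0 0 0 0 3 0 0;0 0 0 0 3 0 0;0 0 0 0 0 0 0';python3 -m jog '0 0 0 0 1 0 0;0 0 0 0 1 0 0;0 0 0 0 0 0 0;0 0 0 0 0 0 0;0 0 0 0 0 0 0'; python3 look.py w22
```

```text
clock: 22.5
tcp_pos: [0.528, 0.2727, 0.0635]
orientation: [-1.571, -0.038, 0.041]
contact_force: [0.1, 0.2, -3.8]
grip_width: 0.0101
clock: 22.92
tcp_pos: [0.5286, 0.273, 0.0624]
orientation: [-1.57, -0.039, 0.04]
contact_force: [-0.9, 0.1, -3.0]
grip_width: 0.0097
[[ 9.987e-01 -7.000e-04 -5.050e-02  5.286e-01]
 [ 5.050e-02  1.000e-04  9.987e-01  2.730e-01]
 [-7.000e-04 -1.000e+00  2.000e-04  6.240e-02]
 [ 0.000e+00  0.000e+00  0.000e+00  1.000e+00]] [ 0.4 -0.1 -2.9] [ 0.06343227 -0.01293551  0.02643284]
```

View pics/w22a.png

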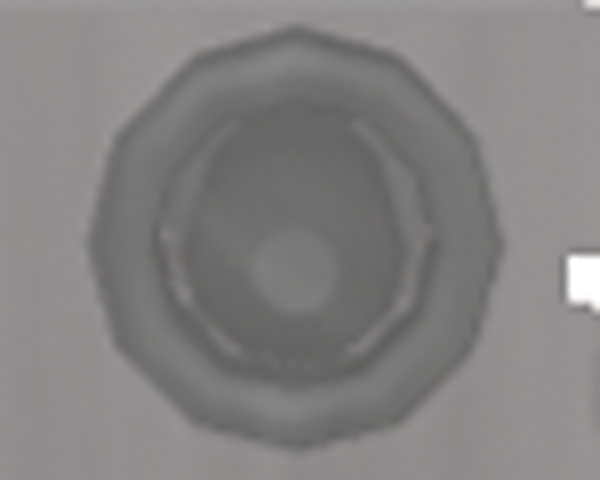

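```bash
python3 -m jog '0 0 0 0 1 0 0;0 0 0 0 1 0 0;0 0 0 0 0.7 0 0;0 0 0 0 0 0 0;0 0 0 0 0 0 0';python3 -m jog '0 0 0 0 0.5 0 0;0 0 0 0 0.3 0 0;0 0 0 0 0 0 0;0 0 0 0 0 0 0;0 0 0 0 0 0 0'; python3 look.py w23
```

```text
clock: 23.38
tcp_pos: [0.5285, 0.2729, 0.0595]
orientation: [-1.571, -0.039, 0.041]
contact_force: [-0.2, 0.2, -3.5]
grip_width: 0.0097
clock: 23.8
tcp_pos: [0.5286, 0.2731, 0.0591]
orientation: [-1.57, -0.039, 0.04]
contact_force: [-1.8, 0.2, 3.4]
grip_width: 0.0105
[[ 9.987e-01 -7.000e-04 -5.050e-02  5.286e-01]
 [ 5.050e-02  3.000e-04  9.987e-01  2.730e-01]
 [-7.000e-04 -1.000e+00  3.000e-04  5.910e-02]
 [ 0.000e+00  0.000e+00  0.000e+00  1.000e+00]] [-3.4 -0.7  4. ] [-0.16051342  0.43829629 -0.00735849]
```

```bash
python3 -m jog '0 0 0 0 0.3 0 0;0 0 0 0 0 0 0;0 0 0 0 0 0 0;0 0 0 0 0 0 0.3;0 0 0 0 0 0 0.5' 40;python3 -m jog '0 0 0 0 0 0 0.5;0 0 0 0 0 0 0.5;0 0 0 0 -8 0 0.5;0 0 0 0 -20 0 0.5;0 0 0 0 -25 0 0.5';python3 -m jog '0 0 0 0 -30 0 0.5;0 0 0 0 -15 0 0.5;0 0 0 0 0 0 0.5;0 0 0 0 0 0 0.5;0 0 0 0 0 0 0.5'; python3 look.py w24
```

```text
clock: 24.27
tcp_pos: [0.5289, 0.2732, 0.0586]
orientation: [-1.57, -0.04, 0.04]
contact_force: [-0.8, -0.1, -0.5]
grip_width: 0.0335
clock: 24.68
tcp_pos: [0.5275, 0.2723, 0.111]
orientation: [-1.572, -0.037, 0.042]
contact_force: [0.3, 1.1, 0.3]
grip_width: 0.0425
clock: 25.1
tcp_pos: [0.5281, 0.2729, 0.156]
orientation: [-1.571, -0.038, 0.041]
contact_force: [-0.1, -0.1, -0.3]
grip_width: 0.0431
[[ 9.987e-01 -2.400e-03 -5.080e-02  5.279e-01]
 [ 5.080e-02 -9.000e-04  9.987e-01  2.727e-01]
 [-2.400e-03 -1.000e+00 -8.000e-04  1.556e-01]
 [ 0.000e+00  0.000e+00  0.000e+00  1.000e+00]] [-0.4  0.7  0.1] [ 0.01037919 -0.0208816  -0.00914949]
```

View pics/w24.png

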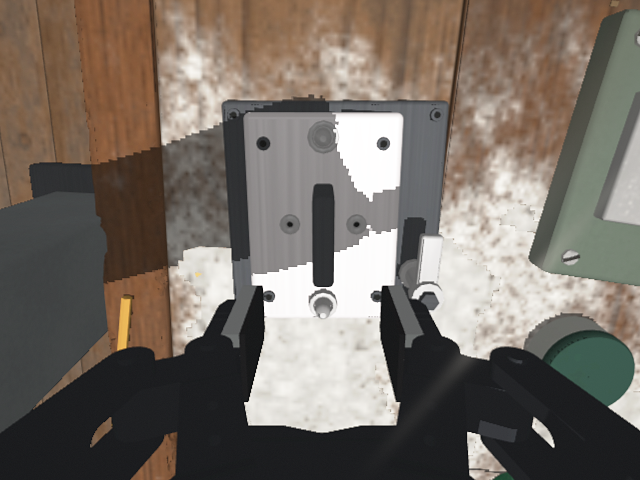

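Run:
```python
from h import *
f=load("w24");t=T(r.get_obs());C=cloud(f)
v,u=np.mgrid[:480,:640]
for n,(a,b) in dict(UL=(262,128),UR=(385,128),L=(265,200),R=(392,200),LL=(262,275),LR=(385,275)).items(): print(n,np.median(C[b-4:b+5,a-4:a+5].reshape(-1,3),0).round(4))
tb=(C[...,2]>.07)&(C[...,2]<.1)&(u>290)&(u<360)&(v>150)&(v<290);print("bar",cv2.minAreaRect((C[tb][:,:2]*1000).astype(np.float32)))
nb=load("top0");
s=grab("top","top24");st=grab("scene","s24")
for n,p in dict(knobend=(.647,.234,.09),fing=(.668,.234,.09),body=(.69,.234,.14)).items(): print(n,np.round(proj(s,p)))
cv2.imwrite("pics/top24c.png",cv2.resize(s["color"][0:300,60:330,::-1],None,fx=2.2,fy=2,interpolation=cv2.INTER_CUBIC))
C=cloud(nb);
m=(C[...,1]>.12)&(C[...,1]<.36)&(C[...,0]>.6)&(C[...,0]<.85)
for lo,hi in((.01,.06),(.06,.15),(.15,.3),(.3,.6)):
    k=m&(C[...,2]>lo)&(C[...,2]<hi)
    if k.any(): print(lo,hi,k.sum(),"xmin",np.percentile(C[k][:,0],[0,1,5]).round(3),"y",C[k][:,1].min().round(3),C[k][:,1].max().round(3))
```

```text
UL [0.4899 0.3291 0.0416]
UR [0.5631 0.3328 0.0416]
L [0.4923 0.2854 0.0416]
R [0.5715 0.2895 0.0416]
LL [0.491  0.2349 0.0415]
LR [0.5717 0.2393 0.0416]
bar ((528.9856567382812, 273.1701965332031), (11.928689002990723, 51.34375), 2.783055067062378)
knobend [196. 164.]
fing [197. 154.]
body [192. 134.]
0.01 0.06 5466 xmin [0.6   0.602 0.688] y 0.121 0.36
0.06 0.15 583 xmin [0.6   0.601 0.737] y 0.178 0.335
0.15 0.3 1242 xmin [0.732 0.733 0.734] y 0.12 0.351
0.3 0.6 6606 xmin [0.723 0.726 0.729] y 0.12 0.36
```

View pics/s24.png

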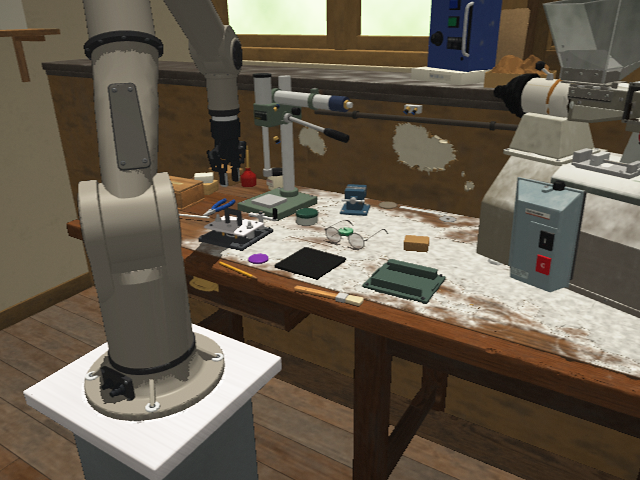

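View pics/top24c.png

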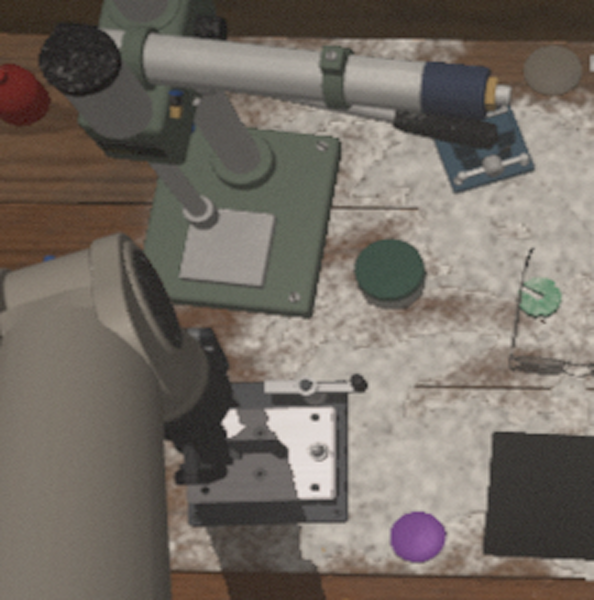

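Run:
```python
from h import *
a=load("top0");b=load("top24")
Ca=cloud(a);Cb=cloud(b)
arm=(np.abs(a["z_map"]-b["z_map"])>.03)&(b["z_map"]>0)
arm[:, 330:]=0
P=Cb[arm];P=P[P[:,2]>.1]
for lo in np.arange(.1,1.0,.1):
    k=P[(P[:,2]>lo)&(P[:,2]<lo+.1)]
    if len(k): print(round(lo,1),len(k),"x",k[:,0].min().round(3),k[:,0].max().round(3),"y",k[:,1].min().round(3),k[:,1].max().round(3))
s=load("s24");s0=load("scene0");C=cloud(s)
arm=(np.abs(s["z_map"]-s0["z_map"])>.03)&(s["z_map"]>0);arm[:,:150]=0
P=C[arm];P=P[(P[:,2]>.1)&(P[:,0]>0)&(P[:,0]<1)]
print("scene")
for lo in np.arange(.1,1.2,.1):
    k=P[(P[:,2]>lo)&(P[:,2]<lo+.1)]
    if len(k): print(round(lo,1),len(k),"x",k[:,0].min().round(3),k[:,0].max().round(3),"y",k[:,1].min().round(3),k[:,1].max().round(3))
print("microscope")
C=Ca
m=(C[...,1]>.1)&(C[...,1]<.6)&(C[...,0]>.65)&(C[...,0]<1.1)
for lo in np.arange(.02,.8,.1):
    k=C[m&(C[...,2]>lo)&(C[...,2]<lo+.1)]
    if len(k): print(round(lo,2),len(k),"x",k[:,0].min().round(3),np.percentile(k[:,0],2).round(3),"y",k[:,1].min().round(3),k[:,1].max().round(3))
```

```text
0.1 70 x 0.491 0.843 y 0.261 0.324
0.2 852 x 0.461 0.781 y 0.053 0.317
0.3 912 x 0.49 0.84 y 0.053 0.342
0.4 496 x 0.475 0.759 y 0.209 0.345
0.5 6568 x 0.15 0.582 y 0.061 0.328
0.6 9613 x 0.169 0.461 y 0.102 0.269
0.7 19931 x 0.191 0.345 y 0.109 0.234
0.8 1533 x 0.211 0.236 y 0.137 0.185
scene
0.1 296 x 0.003 0.841 y -0.668 0.305
0.2 1228 x 0.0 0.988 y -0.642 0.337
0.3 1448 x 0.025 0.998 y -0.636 0.923
0.4 2336 x 0.034 0.843 y -0.589 0.308
0.5 2804 x 0.088 0.821 y -0.592 0.289
0.6 47 x 0.32 0.433 y 0.172 0.228
microscope
0.02 11145 x 0.65 0.666 y 0.1 0.6
0.12 756 x 0.735 0.737 y 0.291 0.547
0.22 1500 x 0.732 0.733 y 0.1 0.351
0.32 6473 x 0.723 0.727 y 0.1 0.36
0.42 1 x 0.742 0.742 y 0.315 0.315
```

```bash
python3 - <<'E'
from h import *
goto([.595,.182,.16],.05)
E
python3 -m jog '0 0 0 12 -1 -19 0.5;0 0 0 12 -1 -19 0.5;0 0 0 12 -1 -19 0.5;0 0 0 12 -1 -19 0.5;0 0 0 14 -1 -18 0.5';python3 -m jog '0 0 0 0 0 0 0.5;0 0 0 0 0 0 0.5;0 0 0 0 0 0 0.5;0 0 0 0 0 0 0.5;0 0 0 0 0 0 0.5'; python3 look.py w25
```

```text
rot deg [ 0.07  0.03 -0.15] shift in current axes [ 62.4  -4.7 -93.9] in target axes [ 62.5  -4.6 -93.9]
clock: 25.67
tcp_pos: [0.5951, 0.1809, 0.1605]
orientation: [-1.571, -0.037, 0.042]
contact_force: [-0.1, 0.3, 0.6]
grip_width: 0.0428
clock: 26.08
tcp_pos: [0.5945, 0.1836, 0.1611]
orientation: [-1.57, -0.04, 0.043]
contact_force: [-0.1, -0.1, -0.2]
grip_width: 0.0432
[[ 9.986e-01 -1.600e-03 -5.240e-02  5.946e-01]
 [ 5.240e-02  2.000e-04  9.986e-01  1.834e-01]
 [-1.600e-03 -1.000e+00  3.000e-04  1.612e-01]
 [ 0.000e+00  0.000e+00  0.000e+00  1.000e+00]] [ 0.9  0.6 -0.3] [-0.03185706  0.02673129  0.00076131]
```

View pics/w25.png

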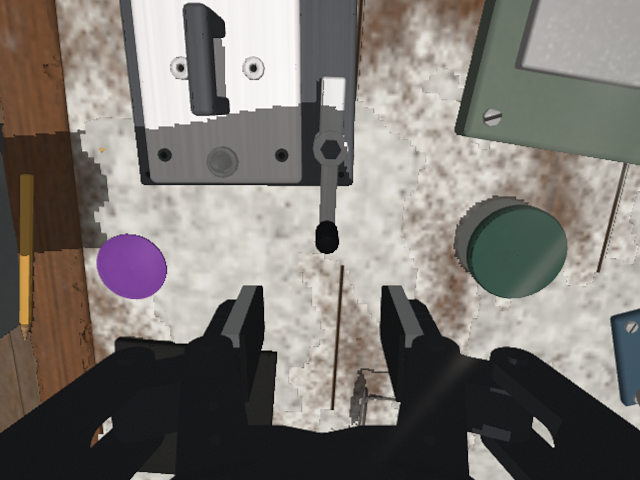

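Run:
```python
from h import *
f=load("w25");C=cloud(f)
v,u=np.mgrid[:480,:640]
m=(C[...,2]>.083)&(C[...,2]<.095)&(u>300)&(u<350)&(v>215)&(v<265);print(m.sum(),C[m].mean(0),C[m].min(0),C[m].max(0))
k=atz(f,327,242,.0875);p=atz(f,330,149,.062);print(k,p)
d=k[:2]-np.array([.5974,.2313]);print(np.hypot(*d),np.arctan2(d[0]*np.cos(.05)+d[1]*np.sin(.05),-(-d[0]*np.sin(.05)+d[1]*np.cos(.05))))
goto([k[0]-.0003,k[1]+.0003,.060],.05)
```

```text
93 [0.59710573 0.18133564 0.08345078] [0.59281103 0.17610206 0.08300451] [0.60238103 0.18612532 0.08513393]
[0.59767227 0.1838852  0.0875    ] [0.59697563 0.23110368 0.062     ]
0.04741557950498093 -0.044257715881318466
rot deg [-0.02  0.14 -0.09] shift in current axes [  3.  101.2   0.6] in target axes [  2.8 101.2   0.6]
```

```bash
python3 -m jog '0 0 0 2.5 15 -1.9 0.5;0 0 0 0 25 0 0.5;0 0 0 0 25 0 0.5;0 0 0 0 22 0 0.5;0 0 0 0 13 0 0.5' 20;python3 -m jog '0 0 0 0 0 0 0.4;0 0 0 0 0 0 0.3;0 0 0 0 0 0 0.1;0 0 0 0 0 0 0;0 0 0 0 0 0 0';python3 -m jog '0 0 0 0 0 0 0;0 0 0 0 0 0 0;0 0 0 0 0 0 0;0 0 0 0 0 0 0;0 0 0 0 0 0 0'; python3 look.py w26
```

```text
clock: 26.55
tcp_pos: [0.5961, 0.181, 0.059]
orientation: [-1.571, -0.038, 0.044]
contact_force: [-0.7, 0.2, -1.1]
grip_width: 0.0428
clock: 26.97
tcp_pos: [0.5987, 0.1807, 0.0628]
orientation: [-1.57, -0.041, 0.039]
contact_force: [-0.7, 0.0, 1.5]
grip_width: 0.0129
clock: 27.38
tcp_pos: [0.5987, 0.1807, 0.0626]
orientation: [-1.57, -0.04, 0.039]
contact_force: [-0.3, 0.6, 6.3]
grip_width: 0.013
[[ 9.987e-01  9.000e-04 -5.040e-02  5.987e-01]
 [ 5.040e-02  9.000e-04  9.987e-01  1.807e-01]
 [ 1.000e-03 -1.000e+00  8.000e-04  6.260e-02]
 [ 0.000e+00  0.000e+00  0.000e+00  1.000e+00]] [-1.7  0.   6.4] [-0.06997525  0.1903668   0.04786282]
```

View pics/w26.png

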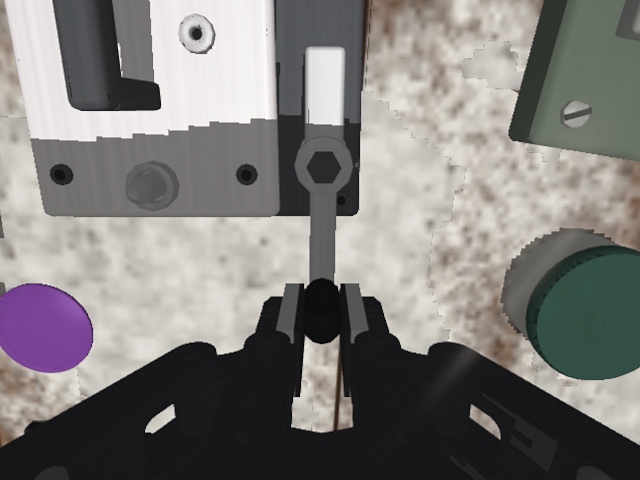

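```bash
python3 -m jog '0 0 0 9 0 0.6 0;0 0 0 7.7 0 1.8 0;0 0 0 7.2 0 3 0;0 0 0 6.7 0 4.1 0;0 0 0 6 0 5.1 0'; python3 look.py w27
```

```text
clock: 27.85
tcp_pos: [0.6332, 0.1955, 0.062]
orientation: [-1.572, -0.037, 0.041]
contact_force: [-4.4, -2.9, 6.2]
grip_width: 0.0128
[[ 9.987e-01 -8.000e-04 -5.100e-02  6.345e-01]
 [ 5.100e-02 -4.000e-04  9.987e-01  1.971e-01]
 [-8.000e-04 -1.000e+00 -4.000e-04  6.210e-02]
 [ 0.000e+00  0.000e+00  0.000e+00  1.000e+00]] [-0.9 -1.8  3.7] [-0.72559399  0.31389194  0.07943908]
```

View pics/w27.png

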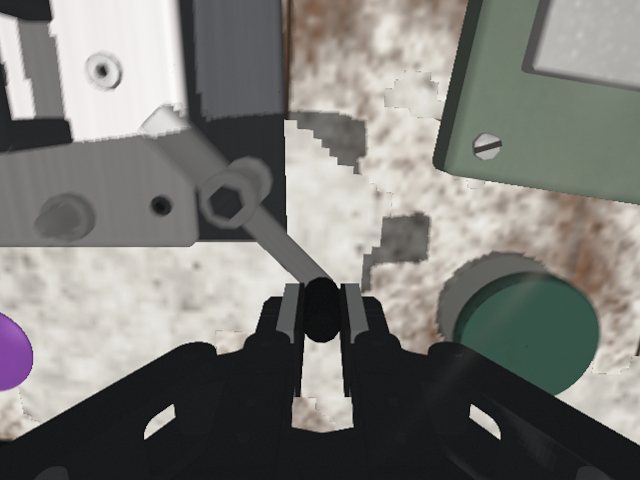

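```bash
python3 -m jog '0 0 0 5.1 0 6 0;0 0 0 4.1 0 6.7 0;0 0 0 3 0 7.2 0;0 0 0 1.8 0 7.7 0;0 0 0 0.6 0 7.8 0';python3 -m jog '0 0 0 0 0 0 0;0 0 0 0 0 0 0;0 0 0 0 0 0 0;0 0 0 0 0 0 0;0 0 0 0 0 0 0'; python3 look.py w28
```

```text
clock: 28.32
tcp_pos: [0.6467, 0.231, 0.0618]
orientation: [-1.573, -0.038, 0.04]
contact_force: [-1.7, -4.0, 4.6]
grip_width: 0.0131
clock: 28.73
tcp_pos: [0.6467, 0.2329, 0.0618]
orientation: [-1.57, -0.039, 0.04]
contact_force: [-0.7, -1.5, 5.2]
grip_width: 0.013
[[ 9.987e-01 -2.000e-04 -5.030e-02  6.467e-01]
 [ 5.030e-02  4.000e-04  9.987e-01  2.329e-01]
 [-2.000e-04 -1.000e+00  4.000e-04  6.180e-02]
 [ 0.000e+00  0.000e+00  0.000e+00  1.000e+00]] [-1.4 -1.6  5.9] [-0.20642927  0.04601733  0.02702781]
```

View pics/w28.png

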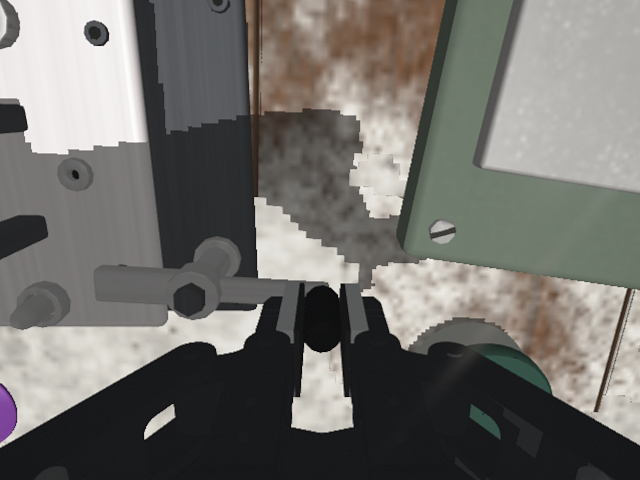

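```bash
python3 -m jog '0 0 0 0 0 2 0;0 0 0 0 0 2 0;0 0 0 0 0 2 0;0 0 0 0 0 0 0;0 0 0 0 0 0 0'; python3 look.py w29;python3 -m jog '0 0 0 0 0 2 0;0 0 0 0 0 2 0;0 0 0 0 0 0 0;0 0 0 0 0 0 0;0 0 0 0 0 0 0'; python3 look.py w30
```

```text
clock: 29.2
tcp_pos: [0.6466, 0.2364, 0.0617]
orientation: [-1.573, -0.038, 0.039]
contact_force: [-1.4, -5.1, 6.4]
grip_width: 0.0129
[[ 9.988e-01 -5.000e-04 -4.870e-02  6.466e-01]
 [ 4.870e-02 -2.400e-03  9.988e-01  2.364e-01]
 [-6.000e-04 -1.000e+00 -2.400e-03  6.170e-02]
 [ 0.000e+00  0.000e+00  0.000e+00  1.000e+00]] [-0.4 -5.   5.6] [-1.15257486  0.15105364  0.10695071]
clock: 29.67
tcp_pos: [0.6466, 0.2366, 0.0616]
orientation: [-1.577, -0.035, 0.037]
contact_force: [-1.2, -12.0, 7.2]
grip_width: 0.013
[[ 0.9989 -0.001  -0.0462  0.6466]
 [ 0.0462 -0.0063  0.9989  0.2366]
 [-0.0013 -1.     -0.0063  0.0617]
 [ 0.      0.      0.      1.    ]] [ -0.6 -11.7   8. ] [-2.45030847  0.28656719  0.09650154]
```

View pics/w30.png

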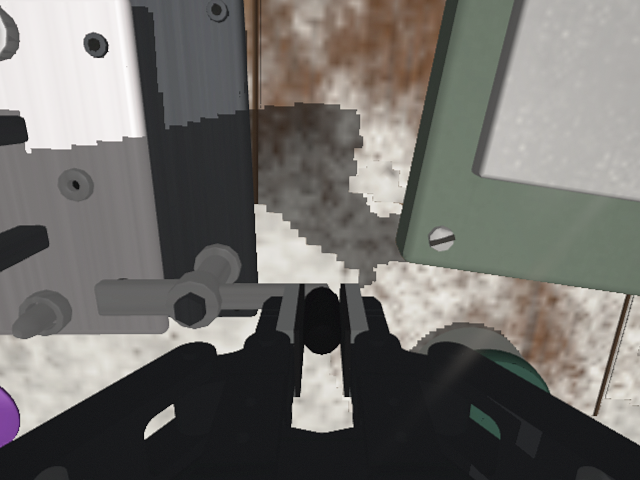

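```bash
python3 -m jog '0 0 0 0 0 -2 0;0 0 0 0 0 -1.5 0;0 0 0 0 0 0 0.2;0 0 0 0 0 0 0.4;0 0 0 0 0 0 0.45';python3 -m jog '0 0 0 0 0 0 0.45;0 0 0 0 -10 0 0.45;0 0 0 0 -25 0 0.45;0 0 0 0 -25 0 0.45;0 0 0 0 -25 0 0.45'; python3 -m jog '0 0 0 -10 -20 0 0.45;0 0 0 -20 -15 0 0.45;0 0 0 -20 0 0 0.45;0 0 0 -20 0 0 0.45;0 0 0 -10 0 0 0.45';python3 -m jog '0 0 0 0 0 0 0.45;0 0 0 0 0 0 0.45;0 0 0 0 0 0 0.45;0 0 0 0 0 0 0.45;0 0 0 0 0 0 0.45';python3 look.py w31
```

```text
clock: 30.13
tcp_pos: [0.6455, 0.2403, 0.0608]
orientation: [-1.57, -0.039, 0.042]
contact_force: [-0.6, -0.1, 0.6]
grip_width: 0.0381
clock: 30.55
tcp_pos: [0.6459, 0.2396, 0.1477]
orientation: [-1.571, -0.039, 0.041]
contact_force: [0.6, -0.2, -0.4]
grip_width: 0.0383
clock: 30.97
tcp_pos: [0.5643, 0.2358, 0.1823]
orientation: [-1.569, -0.039, 0.042]
contact_force: [-1.3, 0.7, -0.4]
grip_width: 0.0384
clock: 31.38
tcp_pos: [0.5672, 0.2352, 0.1813]
orientation: [-1.571, -0.039, 0.04]
contact_force: [-0.3, 0.5, -0.2]
grip_width: 0.0384
[[ 9.988e-01 -6.000e-04 -5.000e-02  5.670e-01]
 [ 5.000e-02 -5.000e-04  9.988e-01  2.352e-01]
 [-7.000e-04 -1.000e+00 -5.000e-04  1.812e-01]
 [ 0.000e+00  0.000e+00  0.000e+00  1.000e+00]] [-0.5 -0.1  0.7] [ 0.00571934 -0.06856075 -0.06912606]
```

View pics/w31.png

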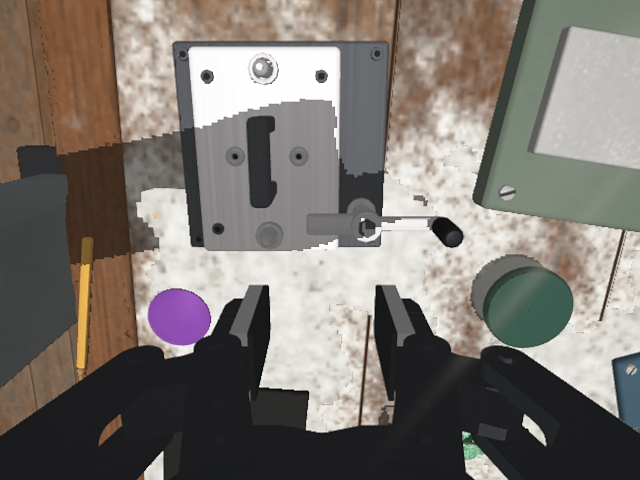

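Run:
```python
from h import *
f=load("w31");C=cloud(f);v,u=np.mgrid[:480,:640]
m=(C[...,2]>.048)&(C[...,2]<.057)&(u>300)&(u<440)&(v>205)&(v<240)
print(m.sum(),cv2.minAreaRect((C[m][:,:2]*1000).astype(np.float32)))
for a,b in((205,100),(320,100),(205,180),(330,180),(205,240),(290,236)): print(np.median(C[b-3:b+4,a-3:a+4].reshape(-1,3),0).round(4))
m=(C[...,2]>.078)&(C[...,2]<.092)&(u>420)&(u<475)&(v>205)&(v<255);k=C[m].mean(0);d=k[:2]-np.array([.5974,.2313]);print("knob",k,np.hypot(*d),np.arctan2(d[1],d[0])-.05)
```

```text
2041 ((602.0556640625, 232.0731964111328), (89.69249725341797, 19.53516387939453), 2.3244783878326416)
[0.489  0.3058 0.0414]
[0.5628 0.3095 0.0415]
[0.4875 0.254  0.0416]
[0.5721 0.2582 0.0417]
[0.4865 0.2108 0.0408]
[0.5462 0.2172 0.0416]
knob [0.64586154 0.23455622 0.08184059] 0.04857081281518537 0.017090955521952708
```

```bash
python3 -c "
from bench import r
print(r.get_obs()['clock'],r.get_obs()['contact_force']);print(r.hand_in())"
```

```text
31.4333 [-0.45247933 -0.11865843  0.69403373]
the job is handed in; nothing more can be done
None
```

I handed the job in at 31.4 s, with the robot clear of everything. The hand-in reports no verdict.

- **Lens:** I laid the clear lens (not the purple look-alike) in the jig's nest. The last picture before the plate went on showed it centred inside the four pins. I did not see it again after that, because the plate covers it.
- **Drill plate:** I tilted its front edge up about 0.28 rad, drew it about 28 mm forward and lifted it out of the dock. It then went down level over both guide pins until it met the shoulders. After release, the handle was within 1 mm of the expected spot. The plate's top read 41.4–41.7 mm at nearly every point, against the 41 mm expected; one point near a corner read 40.8 mm, which I put down to noise.
- **Clamp:** I swung it by the knob until it met its stop, where the tool stopped moving and the push rose to 12 N. The last picture shows the nose over the plate. The knob's direction came out within about 0.02 rad of fully closed, and the arm's outline agreed to about 0.01 rad.

No check failed. The camera readings disagreed with each other by 0.5–1.5 mm, so I aligned the lens and the holes by direct comparison in the wrist pictures. Lateral forces stayed near zero while the plate went down.

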